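# Seat a ceramic tile in the drilling jig and clamp it

## Task

Get the ceramic tile ready for drilling: slide it gently over the jig board until it lies flush against both aluminium fences, the back one and the side one next to the clamp, and then press the clamp's paddle down to its stop so that it locks and the rubber foot holds the tile there. The tile chips easily, so never push it, or run it into a fence, with more than about 15 N, and leave the hole saw, the tape measure and the spectacles where they are.

Things in the scene. Friction and masses are not known exactly. Their poses are not given: they have to be found in the camera images.
- jig: Plywood board fixed to the bench, 18 mm thick, with fences and a clamp. Origin at bench height; x points to the back fence, y left, z up. Board: x -135..135, y -190..230 mm. Fences' inner faces: back x = 100 (y -55..210), side y = -60 (x -95..95 mm). A flush tile has its centre at x 45, y 15 mm. The clamp stands behind the side fence at x 45 mm; its raised bar hangs 100 mm above the board.
- tile: Loose ceramic wall tile lying flat on the board, white glaze on brown-red clay, 110 mm along its x, 150 mm along its y, 10 mm thick, about 0.4 kg; chips at more than 15 N. Origin at the centre of its underside; its x and y point roughly as the jig's. Too wide to grip: push it by its edges.
- clamp_paddle (a joint): Angle of the clamp's paddle lever about its hinge (rad): 0 = up (clamp open, bar raised), 0.85 = down at its stop. A spring lifts it again if it is let go part way; only close to its stop does the toggle go over centre and keep it down. It takes up to about 10 N at the paddle.
- paddle_press (a point): Pressing point on top of the ribbed black rubber paddle (44 mm along the jig's x, 56 mm long), 20 mm from its free end. Moves on an arc about paddle_hinge: paddle up, 31 mm to the right of the hinge (jig -y) and 79 mm above it; paddle down, 80 mm to the right and 28.5 mm above, 72 mm over the bench.
- paddle_hinge (a point): The fixed hinge pin of the paddle, along the jig's x axis, in the jig frame at x +45, y -140, z +44 mm.
- clamp_foot: Rubber foot on the clamp's bar, 20 mm in diameter, sprung 8 mm in its spindle; comes down on the tile 40 mm in from the side fence as the paddle goes down and presses it with about 4 N. Origin at the centre of the foot's face.
- fence_back: The back fence, an aluminium bar 16 x 265 x 20 mm fixed to the board along the jig's y; origin at the centre of its underside.
- fence_side: The side fence, an aluminium bar 190 x 16 x 20 mm fixed to the board along the jig's x; origin at the centre of its underside.
- core_saw: Bystander: a red hole saw, a cup 64 mm in diameter and 56 mm high, standing on the board's front right corner. Origin at the centre of its underside.
- tape_rule: Bystander: a yellow tape measure, 37 x 87 x 62 mm, on the bench left of the board. Origin at the centre of its underside.
- spectacles: Bystander: dark red safety spectacles with open arms, 141 x 142 x 42 mm, on the bench to the right and in front of the board. Origin at the centre of its underside.
Not all that is in view belongs to the job. Of the things that look like the tile, the larger one is meant.

How it is judged (in metres and radians):
On the way, in this order (a step that is already met when the one before it is completed fails the run):
1. the tile lies flush against both fences (within 3 mm) while the clamp is still open (x of tile in the frame of jig above 0.042 m and y of tile in the frame of jig below 0.018 m and angle between the x axis of tile and the x axis of jig, either way round below 0.03 rad and value of joint clamp_paddle below 0.3 rad), for 0.2 s.
2. the paddle is pressed down to its stop (value of joint clamp_paddle above 0.82 rad), for 0.1 s.
At the end, for the whole second after the job is handed in: The tile lies flat and at rest with its back edge against the back fence and its right edge against the side fence (within 3 mm, square within 0.03 rad); the clamp's paddle stays down at its stop (joint over 0.82) and the rubber foot presses on the tile (x of tile in the frame of jig above 0.042 m and y of tile in the frame of jig below 0.018 m and angle between the x axis of tile and the x axis of jig, either way round below 0.03 rad and angle between tile's own z axis and vertical below 0.05 rad and value of joint clamp_paddle above 0.82 rad and contact force between clamp_foot and tile above 2 N and linear speed of tile below 0.01 m/s); the robot touches nothing.
It fails at once if the robot pushes or presses the tile with more than 15 N (contact force between any of the arm, the fingers and tile above 15 N).
It fails at once if the tile is run into a fence with more than 15 N (contact force between tile and fence_back above 15 N or contact force between tile and fence_side above 15 N).
It fails at once if the hole saw, the tape measure or the spectacles are moved by more than 30 mm (distance of any of core_saw, tape_rule, spectacles from where it was at the start of the episode above 0.03 m).
It also fails if it takes over 72 s, if anything falls off the work surface, if the arm or the gripper's body presses on something with over 40 N, if the wrist force passes 120 N, or if a joint passes its speed limit or range.

## Robot

A 7-joint arm with a two-finger parallel gripper is mounted at the origin on a cart in front of the work surface, level with it; the furniture and walls round the work are solid. World frame = base frame: x ahead of the robot, y to its left, z up, the work surface at z = 0. Lengths are in m, angles in degrees, forces in N, time in s.
With the tool pointing down it reaches from about 0.425 to 0.95 m from the base axis. Payload 4.7 kg.
Tool frame: the origin (TCP) lies midway between the tips of the shut fingers; the grasp point (between the pads) lies 19 mm behind it (ctrl.grip_point_offset is the distance from the TCP to the grasp point, in m); y points along the fingers, z is the direction in which the jaws open and shut, and the axes are right-handed (so a half turn about y gives the same grasp; the last joint's range is limited). The gripper opens to 85 mm and grips with 20 to 120 N. Pads are 22 mm wide; open, the fingers measure 114 mm over their backs; the gripper's body (76 mm by 85 mm) begins 54 mm behind the grasp point. The pads swing forward as they close: fully open they stand 13 mm farther back than shut.
Start: joints at [-67.661, 26.849, -2.785, 87.806, 1.381, 65.374, -4.715], TCP at [0.274, 0.617, 0.207] pointing down, gripper open.
Joint ranges: [-148.3, 148.3], [-19.14, 114.17], [-79.39, 73.82], [5.75, 140.21], [-59.74, 239.74], [12.07, 113.84], [-152.46, 152.46]. Speed limits (degrees/s): [147.25, 147.25, 180, 180, 180, 180, 180].

## Interface

Orientations are given as [roll, pitch, yaw] about the fixed x, y, z axes, in that order (R = Rz(yaw) Ry(pitch) Rx(roll)).
In Python, from cell import ctrl gives the robot as it stands. The module is installed in compiled form; this text tells all that it offers.
- The arm moves only by the shell command python3 -m handwheel 'ROWS' [FORCE]. ROWS is JSON, a list of rows, each a list of 3 entries, a list of its own where there are three numbers: the shift along the tool's x, y, z in mm, then the turn, a rotation vector about the tool's x, y, z in degrees, then the closure, from 0 (fully open) to 1 (shut). A call has 1 to 5 rows; each row is the pose to reach, as a shift and turn from the pose measured when the call began, along the tool's axes at that moment; what a row does not reach only later rows make up. A row lasts 1/12 s, in which the tool goes at most 41.7 mm and 7.16 degrees, less where a joint would pass 70% of its speed; a pose out of reach is approached as far as the arm can. A call with a gripper value outside its range is refused whole. The fingers move at their own pace and stop on an object; FORCE is the grip in N (left out, the last holds). Time passes only in rows, so rows that repeat a pose let the fingers close. It gives the time, the measured TCP pose, the force and the opening at its end, in the units of the state.
- ctrl.read_state(): the state, without advancing time (a new reading comes with each control period).
- ctrl.grab_frame(name): name is "side" or "top"; returns the picture (420x560x3 uint8, blue, green, red); there is no depth.
- ctrl.get_calibration(name): a dict with "intrinsics" (3x3 intrinsics, pixels), "world_from_camera" (4x4, takes a point from camera to world coordinates). Camera axes: x right, y down, z forward; pixel columns grow to the right and rows downward; lengths in m; the calibration is good to about 2 mm. A picture is of the moment at which its call begins. get_calibration takes no time and is no camera call.
- ctrl.hand_in(): hands the job in, once; it reports no verdict.
The state is a dict: "time": time; "joint_positions": joint angles; "joint_vel": joint speeds; "joint_efforts": joint torques, N m; "position": TCP position; "orientation": TCP orientation; "wrist_force": force on the tool from outside, world axes, zero at the start; "wrist_torque": the same for the moment, N m; "gripper_width": finger opening in m.
Only numpy, scipy, OpenCV 4.12 (cv2) and the standard library are available. Lean on these libraries where they do the work, as an engineer would, in place of code of your own. Each camera call takes 0.05 s, during which the arm holds its last target.

## Working session

There is one attempt and no reset: what is moved stays moved. The work goes in short steps, Python scripts to look and compute and a shell command to move; the robot and the scene stay as the last step left them, time stands still between calls to the robot, and variables do not carry over. Pictures are saved under pics/ and viewed, and the job is handed in when it is done.

```bash
mkdir -p pics; ls; python3 - <<'E'
from cell import ctrl
import cv2
s=ctrl.read_state();print(s)
for n in("side","top"):
    cv2.imwrite(f"pics/{n}0.png",ctrl.grab_frame(n)); c=ctrl.get_calibration(n); print(n,c)
E
```

```text
pics
{'time': 0.0, 'joint_positions': array([-67.66031394,  26.89596898,  -2.78568873,  87.87364272,
         1.38220553,  65.37422596,  -4.7152146 ]), 'joint_vel': array([ 0.09822403, -0.05562821,  0.0489333 , -0.00297362, -0.00393453,
        0.02546569,  0.0538188 ]), 'joint_efforts': array([ 5.73345915e-04, -5.10311866e+01, -4.64950351e-02, -2.37717819e+01,
        1.06613373e-02,  7.18399868e-03,  7.95249733e-07]), 'position': array([0.27422889, 0.61609942, 0.20587787]), 'orientation': array([-9.01101238e+01, -4.65696912e-03, -2.39916738e+01]), 'wrist_force': array([-0.63302152, -1.1708597 ,  0.41131123]), 'wrist_torque': array([-0.00472423,  0.00424976,  0.03141173]), 'gripper_width': 0.0854234005436868}
side {'intrinsics': array([[390.23864436,   0.        , 277.36360105],
       [  0.        , 390.23864436, 218.34133735],
       [  0.        ,   0.        ,   1.        ]]), 'world_from_camera': array([[ 0.99805064, -0.03569095,  0.05119644,  0.4884536 ],
       [-0.06221685, -0.50463964,  0.8610853 , -1.02876045],
       [-0.0048972 , -0.86259202, -0.5058765 ,  0.71463871],
       [ 0.        ,  0.        ,  0.        ,  1.        ]])}
top {'intrinsics': array([[432.03964638,   0.        , 284.33561784],
       [  0.        , 432.03964638, 213.42015926],
       [  0.        ,   0.        ,   1.        ]]), 'world_from_camera': array([[-0.02831952, -0.9863053 ,  0.16248033,  0.34569075],
       [-0.99959532,  0.02750624, -0.00725321,  0.03932432],
       [ 0.00268466, -0.16261998, -0.98668512,  1.38900733],
       [ 0.        ,  0.        ,  0.        ,  1.        ]])}
```

View pics/side0.png

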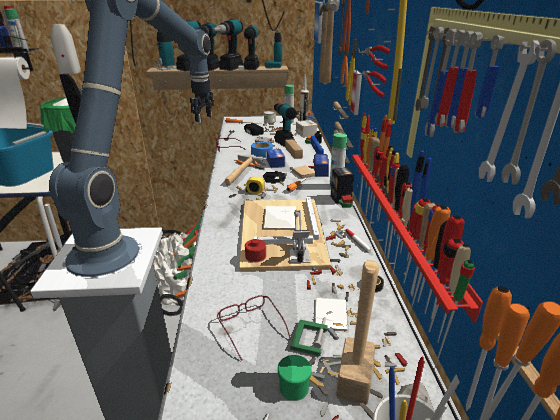

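View pics/top0.png

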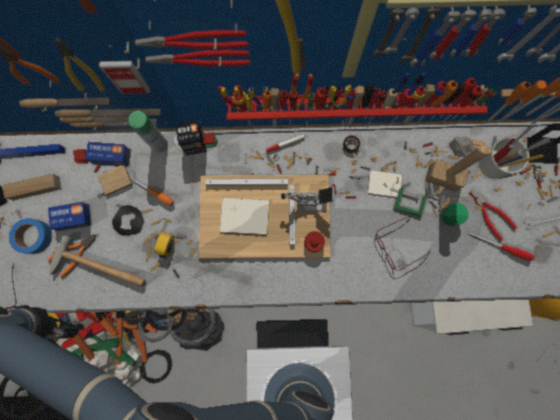

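Two tile-like white rectangles show in the top view: one at (245,217), lying on the jig board, and a smaller one at (385,184), on the bench. The one on the board is larger and lies where the description puts the tile. I'll enlarge the view to confirm.

```bash
python3 - <<'E'
import cv2
a=cv2.imread("pics/top0.png")[150:285,180:450]
cv2.imwrite("pics/top0c.png",cv2.resize(a,(780,390),interpolation=cv2.INTER_CUBIC))
a=cv2.imread("pics/side0.png")[180:290,220:370]
cv2.imwrite("pics/side0c.png",cv2.resize(a,(780,572),interpolation=cv2.INTER_CUBIC))
E
```

```text
(no output)
```

View pics/top0c.png

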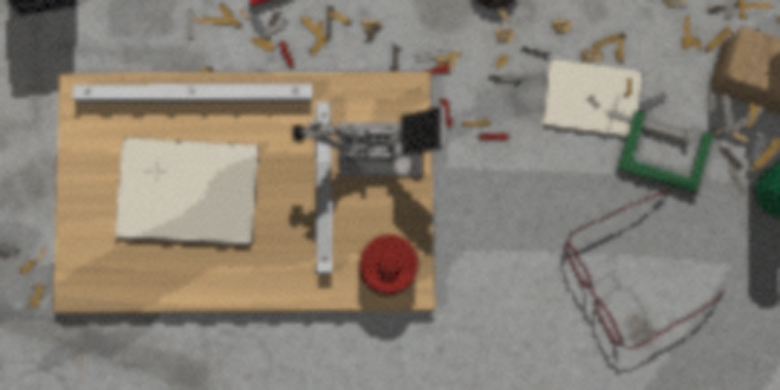

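View pics/side0c.png

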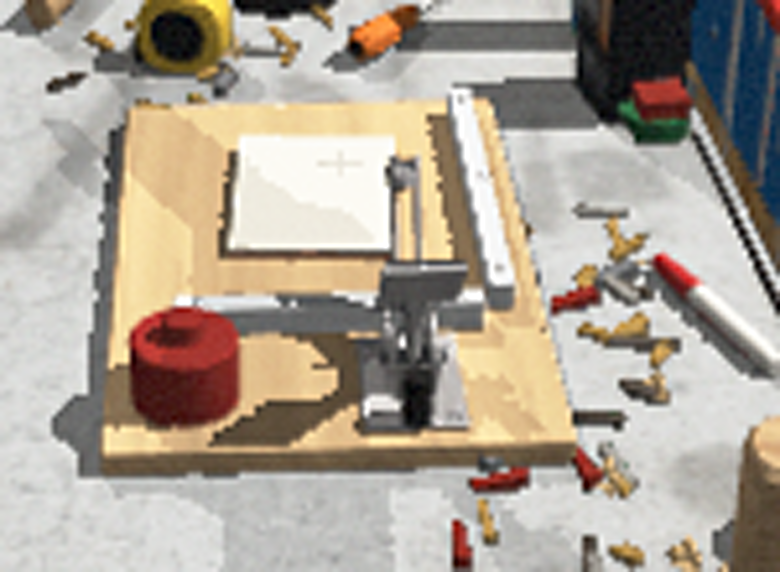

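The enlarged crops confirm it: the white tile with the pencil cross, at crop (187,192), lies on the board with its clay edge showing. The rectangle on the right is smaller and off the board. Next I'll measure the jig and the tile.

```bash
cat > h.py <<'E'
import numpy as np,cv2
from cell import ctrl
def ray(name,px,z):
    c=ctrl.get_calibration(name);K=c["intrinsics"];T=c["world_from_camera"]
    px=np.atleast_2d(px).astype(float)
    d=np.c_[(px[:,0]-K[0,2])/K[0,0],(px[:,1]-K[1,2])/K[1,1],np.ones(len(px))]@T[:3,:3].T
    o=T[:3,3]; return o+d*((z-o[2])/d[:,2])[:,None]
def proj(name,P):
    c=ctrl.get_calibration(name);K=c["intrinsics"];T=np.linalg.inv(c["world_from_camera"])
    p=np.atleast_2d(P)@T[:3,:3].T+T[:3,3]; q=p@K.T; return q[:,:2]/q[:,2:]
def linefit(pts):
    v=cv2.fitLine(pts.astype(np.float32),cv2.DIST_HUBER,0,.01,.01).ravel(); return v[2:],v[:2]
def quad(name,mask,z):
    """contour -> world plane -> four fitted edges -> centre, angle, size"""
    cs,_=cv2.findContours(mask,cv2.RETR_EXTERNAL,cv2.CHAIN_APPROX_NONE)
    c=max(cs,key=cv2.contourArea)[:,0]
    # half-pixel outward: contour passes through pixel centres
    w=ray(name,c,z)[:,:2]*1000
    (cx,cy),(a,b),ang=cv2.minAreaRect(w.astype(np.float32))
    return w,(cx,cy),(a,b),ang
E
python3 - <<'E'
from h import *
for n in("top","side"):
    im=cv2.imread(f"pics/{n}0.png"); hsv=cv2.cvtColor(im,cv2.COLOR_BGR2HSV)
    roi=np.zeros(im.shape[:2],np.uint8)
    if n=="top": roi[170:265,190:335]=255
    else: roi[190:275,230:335]=255
    print(n,[ (p,hsv[p[1],p[0]].tolist()) for p in ([(230,210),(260,225),(210,240),(290,240),(240,184),(340,240)] if n=="top" else [(275,215),(290,225),(250,240),(320,250),(308,215),(340,240)])])
    wood=((hsv[...,1]>75)&(hsv[...,0]<28)&(hsv[...,0]>8)&(hsv[...,2]>50)).astype(np.uint8)*255&roi
    wood=cv2.morphologyEx(wood,cv2.MORPH_CLOSE,np.ones((3,3)))
    w,c,s,a=quad(n,wood,.018);print(n,"board",c,s,a)
    tr=np.zeros_like(roi)
    if n=="top": tr[194:238,215:275]=255
    else: tr[203:232,258:300]=255
    t=((hsv[...,1]<60)&(hsv[...,2]>100)).astype(np.uint8)*255&tr
    w,c,s,a=quad(n,t,.028);print(n,"tile",c,s,a)
    o=im.copy();o[wood>0]=(0,0,255);o[t>0]=(0,255,0)
    o=o[150:285,180:360]; cv2.imwrite(f"pics/m_{n}.png",cv2.resize(o,None,fx=4,fy=4,interpolation=0))
E
```

```text
top [((230, 210), [23, 26, 195]), ((260, 225), [21, 28, 175]), ((210, 240), [18, 100, 174]), ((290, 240), [14, 17, 166]), ((240, 184), [23, 9, 116]), ((340, 240), [60, 2, 151])]
top board (567.809326171875, 94.16098022460938) (417.6601867675781, 272.79205322265625) 88.99421691894531
top tile (565.9029541015625, 157.366943359375) (150.12557983398438, 111.81851959228516) 85.28483581542969
side [((275, 215), [26, 8, 252]), ((290, 225), [24, 16, 239]), ((250, 240), [0, 193, 181]), ((320, 250), [20, 90, 238]), ((308, 215), [18, 96, 120]), ((340, 240), [120, 2, 222])]
side board (569.6949462890625, 89.18072509765625) (451.9347229003906, 273.3546447753906) 87.96747589111328
side tile (573.3544921875, 149.99221801757812) (159.62307739257812, 122.91093444824219) 84.52297973632812
```

View pics/m_top.png

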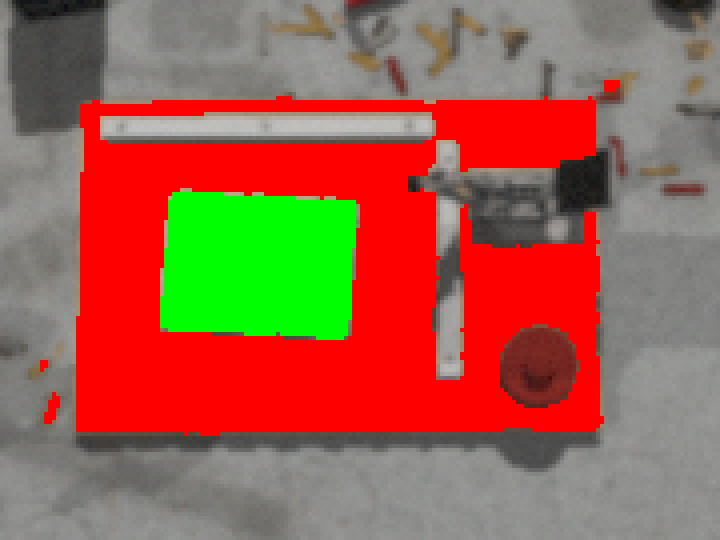

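View pics/m_side.png

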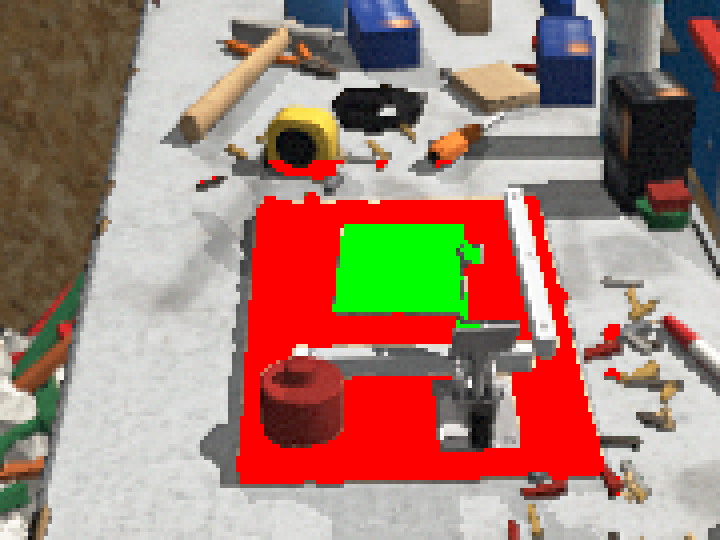

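```bash
cat >> h.py <<'E'
def edge(w,cond):
    p,v=linefit(w[cond]); return p,np.degrees(np.arctan2(v[1],v[0]))%180
def jigtile(im,tilebox):
    hsv=cv2.cvtColor(im,cv2.COLOR_BGR2HSV)
    tr=np.zeros(im.shape[:2],np.uint8);x0,x1,y0,y1=tilebox;tr[y0:y1,x0:x1]=255
    t=((hsv[...,1]<60)&(hsv[...,2]>100)).astype(np.uint8)*255&tr
    t=cv2.morphologyEx(t,cv2.MORPH_OPEN,np.ones((3,3)))
    return quad("top",t,.028)
E
python3 - <<'E'
from h import *
im=cv2.imread("pics/top0.png");hsv=cv2.cvtColor(im,cv2.COLOR_BGR2HSV)
roi=np.zeros(im.shape[:2],np.uint8);roi[170:265,199:329]=255
wood=((hsv[...,1]>75)&(hsv[...,0]<28)&(hsv[...,0]>8)&(hsv[...,2]>50)).astype(np.uint8)*255
wood=cv2.morphologyEx(wood,cv2.MORPH_OPEN,np.ones((3,3)));
n,l,st,ce=cv2.connectedComponentsWithStats(wood&roi)
w,c,s,a=quad("top",((l==1+np.argmax(st[1:,4]))*255).astype(np.uint8),.018)
print(c,s,a,w.min(0),w.max(0))
fr=edge(w,(w[:,0]<445)&(w[:,1]>-90)&(w[:,1]<290));bk=edge(w,(w[:,0]>690)&(w[:,1]>-90)&(w[:,1]<290))
lf=edge(w,(w[:,1]>290)&(w[:,0]>450)&(w[:,0]<690)); print(fr,bk,lf)
# fences: bright gray
g=((hsv[...,1]<40)&(hsv[...,2]>130)).astype(np.uint8)*255
b=np.zeros_like(g);b[176:188,203:292]=255;w,c,s,a=quad("top",g&b,.038);print("backfence",c,s,a,edge(w,(w[:,0]<c[0])&(w[:,1]<c[1]+110)&(w[:,1]>c[1]-110)))
b=np.zeros_like(g);b[183:247,287:298]=255;w,c,s,a=quad("top",g&b,.038);print("sidefence",c,s,a,edge(w,(w[:,1]>c[1])&(w[:,0]<c[0]+80)&(w[:,0]>c[0]-80)))
w,c,s,a=jigtile(im,(215,275,194,238));print("tile",c,s,a)
c=np.array(c)
for k,cond in dict(front=(w[:,0]<c[0]-40)&(abs(w[:,1]-c[1])<60),back=(w[:,0]>c[0]+40)&(abs(w[:,1]-c[1])<60),left=(w[:,1]>c[1]+60)&(abs(w[:,0]-c[0])<40),right=(w[:,1]<c[1]-60)&(abs(w[:,0]-c[0])<40)).items(): print(k,edge(w,cond))
E
```

```text
(567.8272094726562, 94.22299194335938) (417.5935974121094, 272.73675537109375) 88.98155975341797 [ 427.89724201 -116.85975361] [705.04622045 303.2192127 ]
(array([434.56787, 131.95097], dtype=float32), np.float32(88.38686)) (array([697.6011 ,  99.78331], dtype=float32), np.float32(89.446144)) (array([556.3454, 300.778 ], dtype=float32), np.float32(178.43506))
backfence (676.9669799804688, 149.25865173339844) (262.91943359375, 13.172028541564941) 88.41404724121094 (array([670.3393 , 147.82684], dtype=float32), np.float32(88.4138))
sidefence (508.4013366699219, 6.969588756561279) (12.617583274841309, 69.72757720947266) 88.16874694824219 (array([497.40405 ,  13.587898], dtype=float32), np.float32(178.25502))
tile (565.9029541015625, 157.366943359375) (150.12557983398438, 111.81851959228516) 85.28483581542969
front (array([510.97226, 151.87587], dtype=float32), np.float32(85.33292))
back (array([620.32336, 157.3883 ], dtype=float32), np.float32(84.78648))
left (array([573.2967 , 230.41849], dtype=float32), np.float32(174.20085))
right (array([566.0058 ,  83.55034], dtype=float32), np.float32(175.55852))
```

Measured so far, in world coordinates:
- **Jig:** origin about (566.5, 72.5) mm, yaw −1.6°.
- **Tile:** about jig (−3, 84.5) mm, yaw −3.4° relative to the jig.

The plan is to shut the fingers and push the front edge in +x, then the left edge in −y, and then press the paddle.

```bash
cat >> h.py <<'E'
from scipy.spatial.transform import Rotation as R
O=np.array([566.5,72.5]);YAW=-1.6
def jigpose():
    s=ctrl.read_state();p=s["position"]*1000;c,n=np.cos(np.radians(YAW)),np.sin(np.radians(YAW))
    d=p[:2]-O; return np.array([d@[c,n],d@[-n,c],p[2]]),s
def go(x,y,z,yaw=YAW):
    """shift (tool axes, mm) and turn (deg) to jig target, tool straight down"""
    j,s=jigpose();Rt=R.from_euler("xyz",s["orientation"],degrees=True)
    c,n=np.cos(np.radians(YAW)),np.sin(np.radians(YAW))
    w=np.array([O[0]+c*x-n*y,O[1]+n*x+c*y,z])-s["position"]*1000
    Rg=R.from_euler("xyz",[-90,0,yaw],degrees=True)
    print("jig",j.round(1),"rpy",s["orientation"].round(1),"t",round(s["time"],2),"F",s["wrist_force"].round(2),"| shift",Rt.inv().apply(w).round(1),"turn",np.degrees((Rt.inv()*Rg).as_rotvec()).round(2))
E
python3 -c "
from h import *
go(-100,84,200)"
```

```text
jig [-307.3  535.3  206. ] rpy [-90.1  -0.  -24. ] t 0.1 F [ 0.68  0.64 -0.52] | shift [ 363.6    6.6 -338.3] turn [ 1.000e-01 -2.239e+01 -1.000e-02]
```

```bash
python3 -m handwheel '[[[29,0,-27],[0,-5,0],1],[[58,0,-54],[0,-10,0],1],[[87,0,-81],[0,-15,0],1],[[116,0,-108],[0,-20,0],1],[[145,0,-135],[0,-22.4,0],1]]' 40; python3 -c "
from h import *
go(-100,84,200)"
```

```text
time: 0.52
position: [0.3521, 0.4317, 0.2057]
orientation: [-90.1, 0.1, -1.4]
wrist_force: [1.2, 0.3, 0.6]
gripper_width: 0.0255
jig [-224.4  353.1  205.7] rpy [-90.1   0.1  -1.4] t 0.52 F [1.2  0.25 0.56] | shift [ 123.3    6.2 -269.6] turn [ 0.14  0.23 -0.06]
```

```bash
python3 -m handwheel '[[[17,2,-37],[0,0,0],1],[[34,4,-74],[0,0,0],1],[[51,6,-111],[0,0,0],1],[[68,6,-148],[0,0,0],1],[[85,6,-185],[0,0,0],1]]'; python3 -c "
from h import *
go(-100,84,200)"
```

```text
time: 0.93
position: [0.4327, 0.2425, 0.1998]
orientation: [-90.2, 0.1, -1.4]
wrist_force: [0.2, -0.1, 0.0]
gripper_width: 0.0004
jig [-138.5  166.2  199.8] rpy [-90.2   0.1  -1.4] t 0.93 F [ 0.21 -0.12  0.05] | shift [ 38.2  -0.1 -82.4] turn [ 0.16  0.24 -0.1 ]
```

```bash
python3 -m handwheel '[[[19,0,-38],[0,0,0],1],[[38,0,-84],[0,0,0],1],[[38,0,-84],[0,0,0],1]]'; python3 -c "
from h import *
go(-100,84,60)"
```

```text
time: 1.18
position: [0.4706, 0.1501, 0.1998]
orientation: [-90.3, 0.1, -1.9]
wrist_force: [-0.4, -0.4, -0.8]
gripper_width: -0.0002
jig [-98.   74.9 199.8] rpy [-90.3   0.1  -1.9] t 1.18 F [-0.4  -0.38 -0.8 ] | shift [ -1.9 139.8   9.9] turn [ 0.35 -0.34 -0.06]
```

```bash
python3 -m handwheel '[[[-4,35,6],[0,0,0],1],[[-4,70,8],[0.3,0,0],1],[[-4,105,8],[0.3,0,0],1],[[-4,140,8],[0.3,0,0],1],[[-4,140,8],[0.3,0,0],1]]'; python3 -m handwheel '[[[0,0,0],[0,0,0],1]]'; python3 - <<'E'
from h import *
go(-100,84,22)
im=ctrl.grab_frame("side");cv2.imwrite("pics/side1.png",cv2.resize(im[150:290,200:380],None,fx=4,fy=4,interpolation=2))
E
```

```text
time: 1.6
position: [0.4616, 0.1554, 0.0541]
orientation: [-90.4, 0.7, -1.9]
wrist_force: [-1.4, -0.7, -0.0]
gripper_width: 0.0
time: 1.68
position: [0.4612, 0.1553, 0.0537]
orientation: [-90.4, 0.9, -1.9]
wrist_force: [0.3, 0.4, 1.0]
gripper_width: 0.0001
jig [-107.6   79.8   53.7] rpy [-90.4   0.9  -1.9] t 1.68 F [0.3  0.38 1.02] | shift [ 8.  31.6  4.5] turn [ 0.43 -0.34 -0.85]
```

View pics/side1.png

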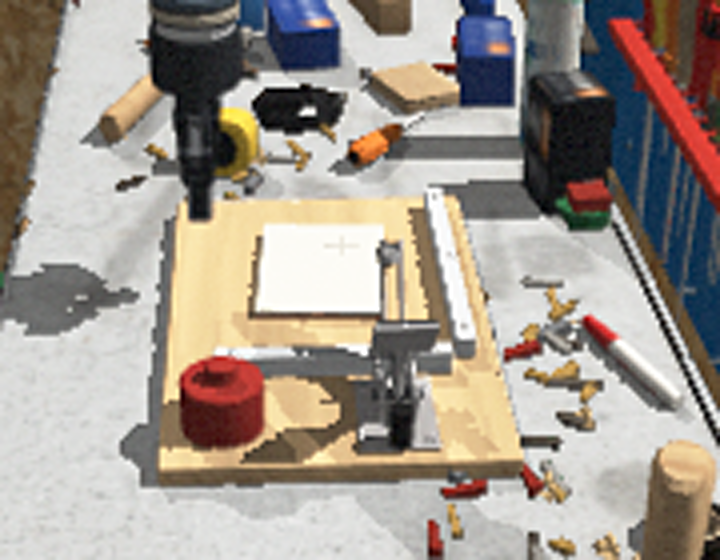

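The shut fingers, with tips at crop (200,215), stand in front of the tile. Next I'll lower them to tile-edge height.

```bash
python3 -m handwheel '[[[6,12,4],[0.4,-0.3,-0.8],1],[[8,22,4.5],[0.4,-0.3,-0.8],1],[[8,26,4.5],[0.4,-0.3,-0.8],1],[[8,29,4.5],[0.4,-0.3,-0.8],1],[[8,29.5,4.5],[0.4,-0.3,-0.8],1]]'; python3 -c "
from h import *
go(-76,84,23)"
```

```text
time: 2.15
position: [0.4685, 0.1592, 0.0245]
orientation: [-90.0, 0.1, -1.6]
wrist_force: [-0.5, 0.9, 0.8]
gripper_width: -0.0002
jig [-100.4   83.9   24.5] rpy [-90.    0.1  -1.6] t 2.15 F [-0.54  0.95  0.81] | shift [24.4  1.4  0.1] turn [ 0.04 -0.03 -0.08]
```

```bash
python3 -m handwheel '[[[6,1,0],[0,0,0],1],[[12,1.5,0],[0,0,0],1],[[18,2,0],[0,0,0],1],[[23,2,0],[0,0,0],1],[[24,2,0],[0,0,0],1]]'; python3 -c "
from h import *
go(-60,84,23)"
```

```text
time: 2.57
position: [0.4942, 0.1585, 0.0227]
orientation: [-90.0, -0.0, -1.7]
wrist_force: [-0.2, 0.3, 0.7]
gripper_width: -0.0003
jig [-74.7  83.9  22.7] rpy [-90.   -0.   -1.7] t 2.57 F [-0.18  0.26  0.68] | shift [14.7 -0.3  0.1] turn [ 0.02 -0.09  0.01]
```

```bash
python3 -m handwheel '[[[1,0,0],[0,0,0],1],[[2,0,0],[0,0,0],1],[[3,0,0],[0,0,0],1],[[4,0,0],[0,0,0],1],[[5,0,0],[0,0,0],1]]'; python3 -m handwheel '[[[1,0,0],[0,0,0],1],[[2,0,0],[0,0,0],1],[[3,0,0],[0,0,0],1],[[4,0,0],[0,0,0],1],[[5,0,0],[0,0,0],1]]';python3 -c "
from h import *
go(-60,84,23)"
```

```text
time: 2.98
position: [0.4991, 0.1583, 0.0227]
orientation: [-90.0, -0.0, -1.7]
wrist_force: [-0.5, -0.4, -0.2]
gripper_width: 0.0002
time: 3.4
position: [0.5042, 0.1582, 0.0227]
orientation: [-90.0, 0.0, -1.7]
wrist_force: [-0.0, -0.2, 0.0]
gripper_width: 0.0
jig [-64.7  84.   22.7] rpy [-90.    0.   -1.7] t 3.4 F [-0.01 -0.15  0.03] | shift [ 4.7 -0.3  0. ] turn [ 0.02 -0.07 -0.  ]
```

```bash
python3 -m handwheel '[[[1,0,0],[0,0,0],1],[[2,0,0],[0,0,0],1],[[3,0,0],[0,0,0],1],[[4,0,0],[0,0,0],1],[[5,0,0],[0,0,0],1]]'; python3 -m handwheel '[[[1,0,0],[0,0,0],1],[[2,0,0],[0,0,0],1],[[3,0,0],[0,0,0],1],[[4,0,0],[0,0,0],1],[[5,0,0],[0,0,0],1]]';python3 - <<'E'
from h import *
go(-60,84,23)
im=ctrl.grab_frame("side");cv2.imwrite("pics/side2.png",cv2.resize(im[180:280,230:350],None,fx=5,fy=5,interpolation=2))
E
```

```text
time: 3.82
position: [0.5093, 0.1581, 0.0227]
orientation: [-90.0, -0.0, -1.7]
wrist_force: [0.8, 0.1, -0.1]
gripper_width: -0.0003
time: 4.23
position: [0.5144, 0.1579, 0.0227]
orientation: [-90.0, 0.0, -1.7]
wrist_force: [-0.7, 0.6, 0.7]
gripper_width: 0.0001
jig [-54.5  83.9  22.7] rpy [-90.    0.   -1.7] t 4.23 F [-0.66  0.61  0.72] | shift [-5.5 -0.3  0.1] turn [ 0.02 -0.07 -0.  ]
```

View pics/side2.png

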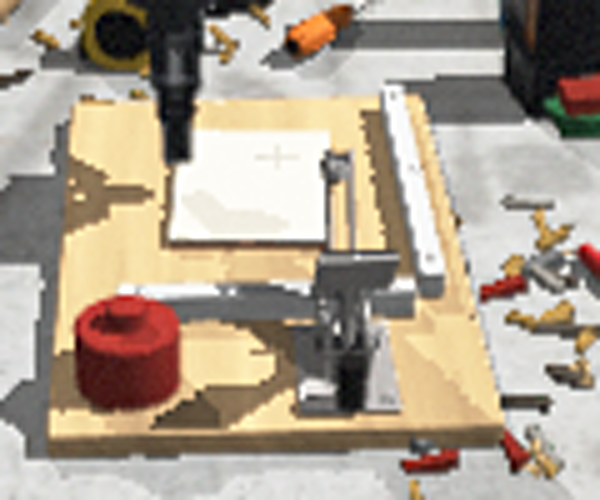

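```bash
python3 - <<'E'
from h import *
_,s=jigpose();p=s["position"]
q=proj("side",p);print("side px",q,"crop",(q-[230,180])*5)
im=ctrl.grab_frame("top")
q=proj("top",p);print("top px",q,"crop",(q-[195,165])*5)
cv2.imwrite("pics/top2.png",cv2.resize(im[165:270,195:335],None,fx=5,fy=5,interpolation=2))
E
```

```text
side px [[264.76334088 217.51606385]] crop [[173.81670442 187.58031926]]
top px [[244.42549233 231.91490107]] crop [[247.12746165 334.57450534]]
```

View pics/top2.png

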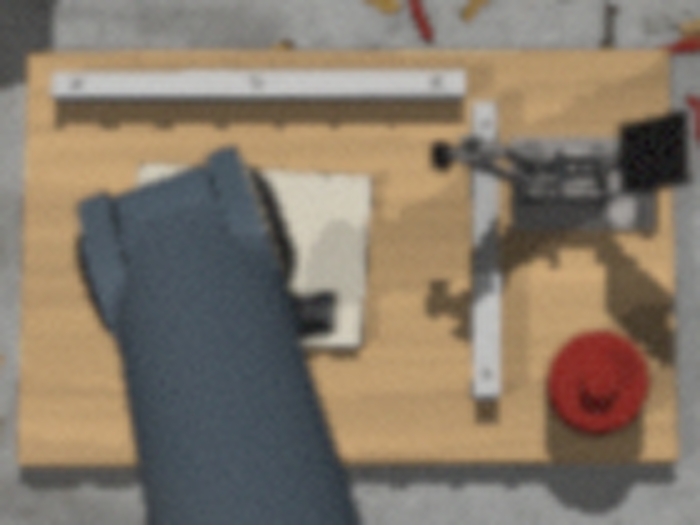

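```bash
python3 - <<'E'
from h import *
im=ctrl.grab_frame("side")
c,n=np.cos(np.radians(YAW)),np.sin(np.radians(YAW))
def W(x,y,z): return np.array([O[0]+c*x-n*y,O[1]+n*x+c*y,z])/1000
b=cv2.resize(im[190:250,245:325],None,fx=9,fy=9,interpolation=0)
pts=dict(bl=W(-135,230,18),fl=W(-135,-190,18),bf1=W(100,210,38),bf2=W(100,-55,38),sf1=W(-95,-60,38),sf2=W(95,-60,38),tcp=jigpose()[1]["position"])
for k,p in pts.items():
    q=proj("side",p)[0];print(k,q.round(1))
    cv2.drawMarker(b,tuple(((q-[245,190]+.5)*9).astype(int)),(0,0,255),0,12,1)
cv2.imwrite("pics/side3.png",b)
E
```

```text
bl [243.5 199.9]
fl [237.7 266.8]
bf1 [305.2 196.4]
bf2 [313.1 234.2]
sf1 [252.1 236.4]
sf2 [311.7 235.1]
tcp [264.7 217.5]
```

View pics/side3.png

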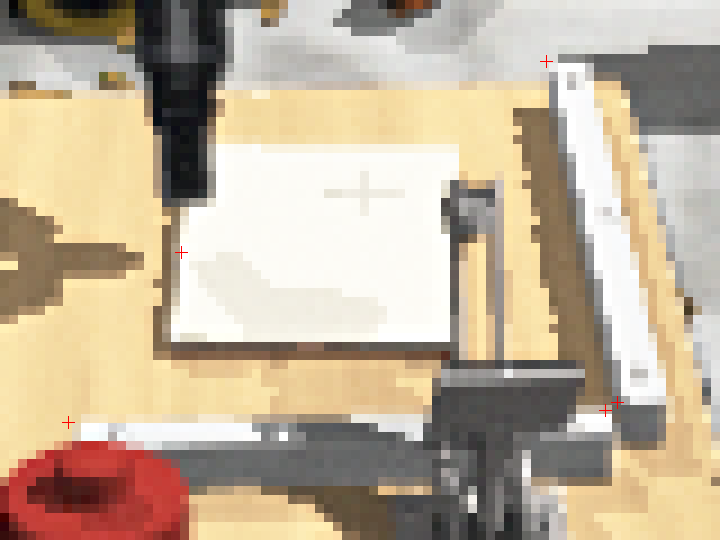

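The tile has not moved: its near corner is still at (264,228). The fingertip looks to be above the tile, about 5 px higher in the image than the projected TCP. I'll back off and check the tip height by touch.

```bash
python3 -c "
from h import *
print(proj('side',[.4612,.1553,.0537]),(proj('side',[.4612,.1553,.0537])-[200,150])*4)
for dz in (0,.01,.015,.02): print(dz,proj('side',[.5144,.1579,.0227+dz]))
"
python3 -m handwheel '[[[-6,-3,0],[0,0,0],1],[[-14,-3,0],[0,0,0],1],[[-22,-3,0],[0,0,0],1],[[-30,-3,0],[0,0,0],1],[[-30,-3,0],[0,0,0],1]]'; python3 - <<'E'
from h import *
go(-85,84,23)
im=ctrl.grab_frame("side")
b=cv2.resize(im[180:250,235:325],None,fx=8,fy=8,interpolation=0)
q=proj("side",jigpose()[1]["position"])[0];print(q)
cv2.drawMarker(b,tuple(((q-[235,180]+.5)*8).astype(int)),(0,0,255),0,12,1)
cv2.imwrite("pics/side4.png",b)
E
```

```text
[[249.19437204 210.71545452]] [[196.77748818 242.86181809]]
0 [[264.7042761  217.51686981]]
0.01 [[264.64349834 215.05339021]]
0.015 [[264.6129406  213.81480603]]
0.02 [[264.58226945 212.57162506]]
time: 4.8
position: [0.4815, 0.1588, 0.0254]
orientation: [-90.1, 0.1, -1.6]
wrist_force: [0.2, -0.9, 0.8]
gripper_width: 0.0002
jig [-87.4  83.9  25.4] rpy [-90.1   0.1  -1.6] t 4.8 F [ 0.19 -0.89  0.84] | shift [2.4 2.4 0.1] turn [ 0.06  0.   -0.15]
[255.71462503 216.97082733]
```

View pics/side4.png

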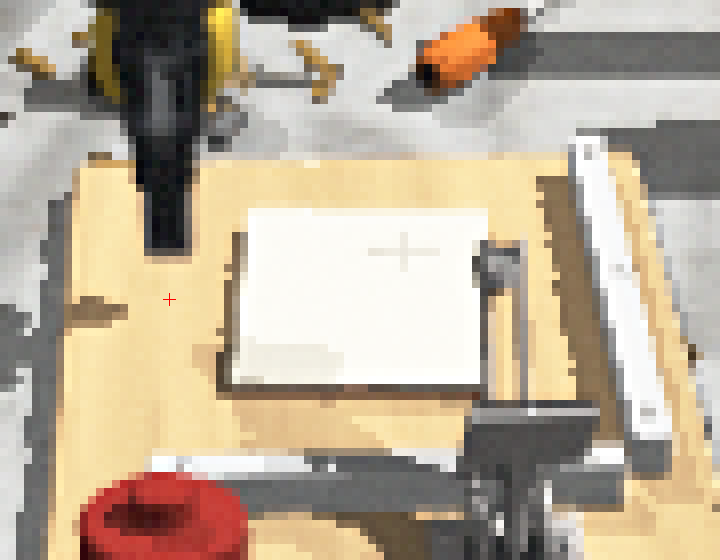

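```bash
python3 -c "
from cell import ctrl;print(ctrl.grip_point_offset)"
python3 -m handwheel '[[[0,1,0],[0,0,0],1],[[0,2,0],[0,0,0],1],[[0,3,0],[0,0,0],1],[[0,4,0],[0,0,0],1],[[0,5,0],[0,0,0],1]]';python3 -m handwheel '[[[0,1,0],[0,0,0],1],[[0,2,0],[0,0,0],1],[[0,3,0],[0,0,0],1],[[0,4,0],[0,0,0],1],[[0,5,0],[0,0,0],1]]'
```

```text
0.0187
time: 5.27
position: [0.4831, 0.1588, 0.0205]
orientation: [-90.0, 0.1, -1.6]
wrist_force: [0.5, -0.7, 0.0]
gripper_width: 0.0001
time: 5.68
position: [0.4831, 0.1588, 0.0153]
orientation: [-90.0, 0.1, -1.6]
wrist_force: [0.1, 1.1, 0.6]
gripper_width: -0.0004
```

```bash
python3 -m handwheel '[[[0,1,0],[0,0,0],1],[[0,2,0],[0,0,0],1],[[0,3,0],[0,0,0],1],[[0,4,0],[0,0,0],1],[[0,5,0],[0,0,0],1]]';python3 -m handwheel '[[[0,1,0],[0,0,0],1],[[0,2,0],[0,0,0],1],[[0,3,0],[0,0,0],1]]'
```

```text
time: 6.1
position: [0.4831, 0.1588, 0.0103]
orientation: [-90.0, 0.1, -1.6]
wrist_force: [0.4, -0.5, 0.1]
gripper_width: 0.0001
time: 6.35
position: [0.4831, 0.1588, 0.0071]
orientation: [-90.0, 0.1, -1.6]
wrist_force: [0.3, -0.4, -0.3]
gripper_width: 0.0003
```

```bash
python3 - <<'E'
from h import *
im=ctrl.grab_frame("side")
b=cv2.resize(im[180:250,235:325],None,fx=8,fy=8,interpolation=0)
q=proj("side",jigpose()[1]["position"])[0];print(q)
cv2.drawMarker(b,tuple(((q-[235,180]+.5)*8).astype(int)),(0,0,255),0,12,1)
cv2.imwrite("pics/side5.png",b)
E
```

```text
[255.90423306 221.55309534]
```

View pics/side5.png

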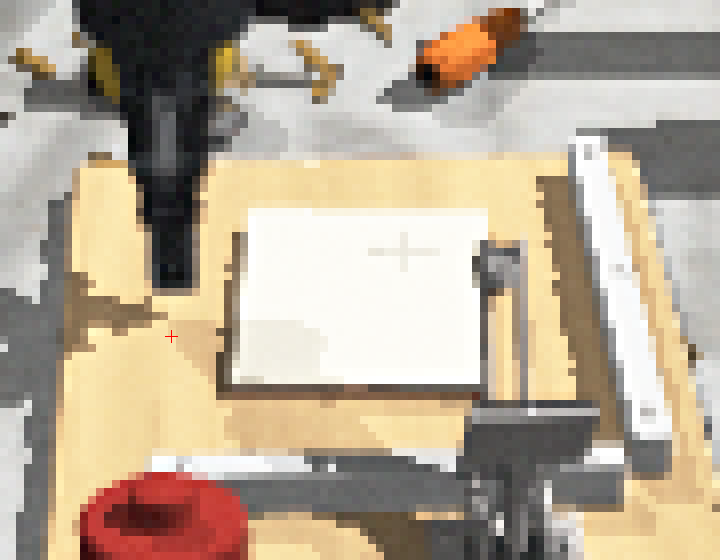

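```bash
python3 -m handwheel '[[[0,1,0],[0,0,0],1],[[0,2,0],[0,0,0],1],[[0,3,0],[0,0,0],1],[[0,4,0],[0,0,0],1]]';python3 -m handwheel '[[[0,1,0],[0,0,0],1],[[0,2,0],[0,0,0],1]]';python3 -m handwheel '[[[0,1,0],[0,0,0],1],[[0,2,0],[0,0,0],1]]'
```

```text
time: 6.73
position: [0.483, 0.1588, 0.0029]
orientation: [-90.0, 0.1, -1.6]
wrist_force: [-0.3, 0.0, 0.1]
gripper_width: -0.0002
time: 6.9
position: [0.483, 0.1587, 0.0007]
orientation: [-90.0, 0.1, -1.6]
wrist_force: [-0.3, 0.8, 0.3]
gripper_width: -0.0003
time: 7.07
position: [0.483, 0.1587, -0.0014]
orientation: [-90.0, 0.1, -1.6]
wrist_force: [-0.3, 0.2, 0.2]
gripper_width: 0.0002
```

```bash
python3 -m handwheel '[[[0,1,0],[0,0,0],1],[[0,1,0],[0,0,0],1]]';python3 -m handwheel '[[[0,1,0],[0,0,0],1],[[0,1,0],[0,0,0],1]]'; python3 - <<'E'
from h import *
im=ctrl.grab_frame("side")
b=cv2.resize(im[180:250,235:325],None,fx=8,fy=8,interpolation=0)
cv2.imwrite("pics/side6.png",b)
E
```

```text
time: 7.23
position: [0.4828, 0.1587, -0.0026]
orientation: [-90.1, 0.1, -1.6]
wrist_force: [-0.1, 0.0, -0.6]
gripper_width: -0.0001
time: 7.4
position: [0.4827, 0.1587, -0.0037]
orientation: [-90.1, 0.1, -1.6]
wrist_force: [0.3, 0.7, 0.2]
gripper_width: -0.0001
```

View pics/side6.png

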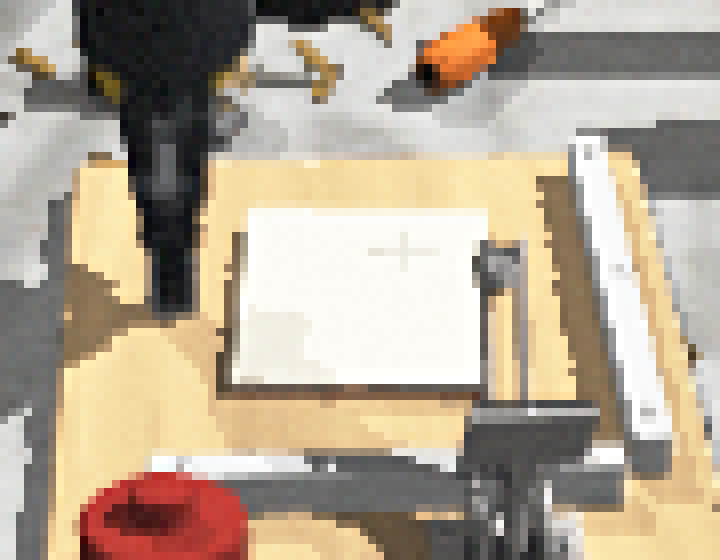

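By the image and the shadow, the tip is now just above the board, which puts it about 21–22 mm above the reported z. I'll allow for that offset and push at reported z of about −2.

```bash
python3 -m handwheel '[[[3,-1,0],[0,0,0],1],[[6,-1.5,0],[0,0,0],1],[[8,-1.5,0],[0,0,0],1],[[10,-1.5,0],[0,0,0],1]]'; python3 -m handwheel '[[[1,0,0],[0,0,0],1],[[2,0,0],[0,0,0],1],[[3,0,0],[0,0,0],1],[[4,0,0],[0,0,0],1],[[5,0,0],[0,0,0],1]]';python3 - <<'E'
from h import *
go(-60,84,-2)
im=ctrl.grab_frame("side")
b=cv2.resize(im[180:250,235:325],None,fx=8,fy=8,interpolation=0)
cv2.imwrite("pics/side7.png",b)
E
```

```text
time: 7.78
position: [0.4933, 0.1584, -0.0021]
orientation: [-90.0, 0.1, -1.6]
wrist_force: [1.5, 0.4, 0.8]
gripper_width: 0.0005
time: 8.2
position: [0.4983, 0.1583, -0.0021]
orientation: [-90.1, 0.1, -1.6]
wrist_force: [0.6, -0.4, 0.6]
gripper_width: 0.0003
jig [-70.6  83.8  -2.1] rpy [-90.1   0.1  -1.6] t 8.2 F [ 0.61 -0.42  0.61] | shift [10.6 -0.1  0.2] turn [ 0.05 -0.03 -0.09]
```

View pics/side7.png

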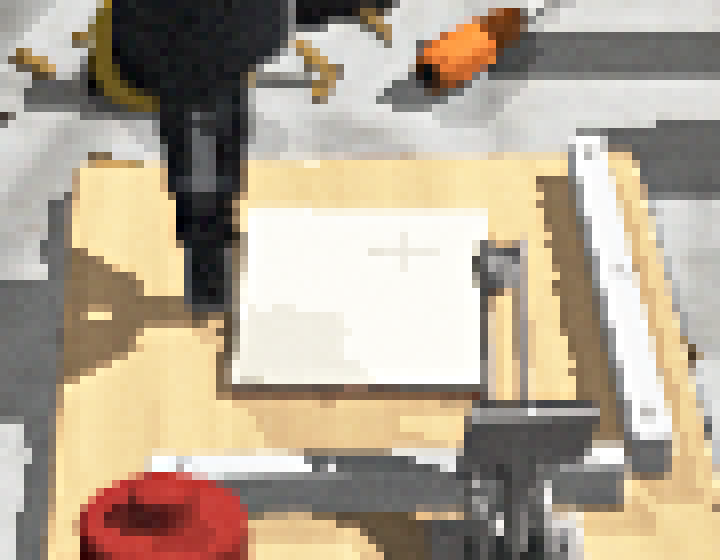

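The finger, at crop (205,300), is now beside the front edge at (232,300) and about to touch. I'll push gently.

```bash
for i in 1; do python3 -m handwheel '[[[1,0,0],[0,0,0],1],[[2,0,0],[0,0,0],1],[[3,0,0],[0,0,0],1],[[4,0,0],[0,0,0],1],[[5,0,0],[0,0,0],1]]';  done; python3 -m handwheel '[[[1,0,0],[0,0,0],1],[[2,0,0],[0,0,0],1],[[3,0,0],[0,0,0],1],[[4,0,0],[0,0,0],1],[[5,0,0],[0,0,0],1]]';python3 - <<'E'
from h import *
go(-60,84,-2)
im=ctrl.grab_frame("side")
b=cv2.resize(im[180:250,235:325],None,fx=8,fy=8,interpolation=0)
cv2.imwrite("pics/side8.png",b)
E
```

```text
time: 8.67
position: [0.5025, 0.158, -0.0023]
orientation: [-90.1, 0.2, -1.6]
wrist_force: [-2.8, -0.2, 0.7]
gripper_width: -0.0002
time: 9.08
position: [0.5077, 0.1578, -0.0024]
orientation: [-90.1, 0.2, -1.6]
wrist_force: [-1.3, 0.7, 1.0]
gripper_width: -0.0
jig [-61.2  83.6  -2.4] rpy [-90.1   0.2  -1.6] t 9.08 F [-1.29  0.67  1.04] | shift [ 1.2 -0.4  0.4] turn [ 0.08 -0.03 -0.18]
```

View pics/side8.png

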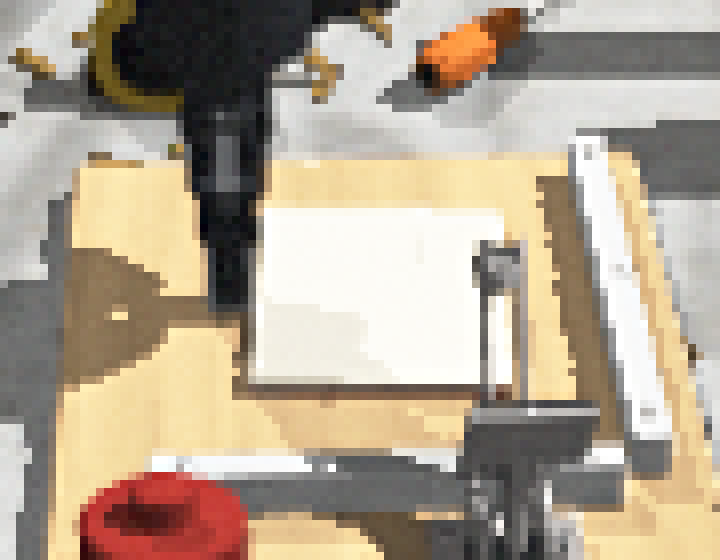

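The tile is sliding at about 2–3 N. I'll continue.

```bash
python3 -m handwheel '[[[1.3,0,0],[0,0,0],1],[[2.6,0,0],[0,0,0],1],[[4,0,0],[0,0,0],1],[[5.3,0,0],[0,0,0],1],[[6.6,0,0],[0,0,0],1]]';python3 -m handwheel '[[[1.3,0,0],[0,0,0],1],[[2.6,0,0],[0,0,0],1],[[4,0,0],[0,0,0],1],[[5.3,0,0],[0,0,0],1],[[6.6,0,0],[0,0,0],1]]';python3 -m handwheel '[[[1.3,0,0],[0,0,0],1],[[2.6,0,0],[0,0,0],1],[[4,0,0],[0,0,0],1],[[5.3,0,0],[0,0,0],1],[[6.6,0,0],[0,0,0],1]]';python3 - <<'E'
from h import *
go(-30,84,-2)
im=ctrl.grab_frame("side")
b=cv2.resize(im[180:250,235:325],None,fx=8,fy=8,interpolation=0)
cv2.imwrite("pics/side9.png",b)
E
```

```text
time: 9.55
position: [0.5148, 0.1575, -0.0024]
orientation: [-90.1, 0.1, -1.6]
wrist_force: [-1.6, -0.2, -0.2]
gripper_width: 0.0002
time: 9.97
position: [0.5215, 0.1574, -0.0024]
orientation: [-90.1, 0.2, -1.6]
wrist_force: [-2.2, 0.2, 0.5]
gripper_width: 0.0001
time: 10.38
position: [0.5283, 0.1572, -0.0024]
orientation: [-90.1, 0.1, -1.6]
wrist_force: [-3.2, -0.6, 1.1]
gripper_width: 0.0
jig [-40.6  83.6  -2.4] rpy [-90.1   0.1  -1.6] t 10.38 F [-3.17 -0.6   1.1 ] | shift [10.6 -0.4  0.4] turn [ 0.08 -0.04 -0.15]
```

View pics/side9.png

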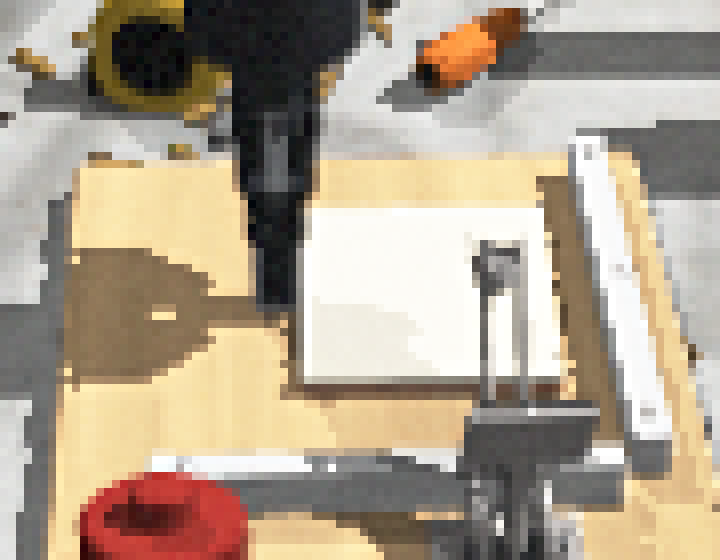

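```bash
python3 -m handwheel '[[[1.2,0,0],[0,0,0],1],[[2.4,0,0],[0,0,0],1],[[3.6,0,0],[0,0,0],1],[[4.8,0,0],[0,0,0],1],[[6,0,0],[0,0,0],1]]';python3 -m handwheel '[[[0.8,0,0],[0,0,0],1],[[1.6,0,0],[0,0,0],1],[[2.4,0,0],[0,0,0],1],[[3.2,0,0],[0,0,0],1],[[4,0,0],[0,0,0],1]]';python3 - <<'E'
from h import *
go(-20,84,-2)
im=ctrl.grab_frame("side")
b=cv2.resize(im[180:250,235:325],None,fx=8,fy=8,interpolation=0)
cv2.imwrite("pics/side10.png",b)
E
```

```text
time: 10.85
position: [0.5347, 0.157, -0.0024]
orientation: [-90.1, 0.1, -1.6]
wrist_force: [-0.9, 0.4, 0.4]
gripper_width: -0.0006
time: 11.27
position: [0.5388, 0.1569, -0.0024]
orientation: [-90.1, 0.1, -1.6]
wrist_force: [-2.6, -0.0, 1.0]
gripper_width: 0.0001
jig [-30.   83.6  -2.4] rpy [-90.1   0.1  -1.6] t 11.27 F [-2.62 -0.02  1.01] | shift [10.  -0.4  0.4] turn [ 0.07 -0.05 -0.12]
```

View pics/side10.png

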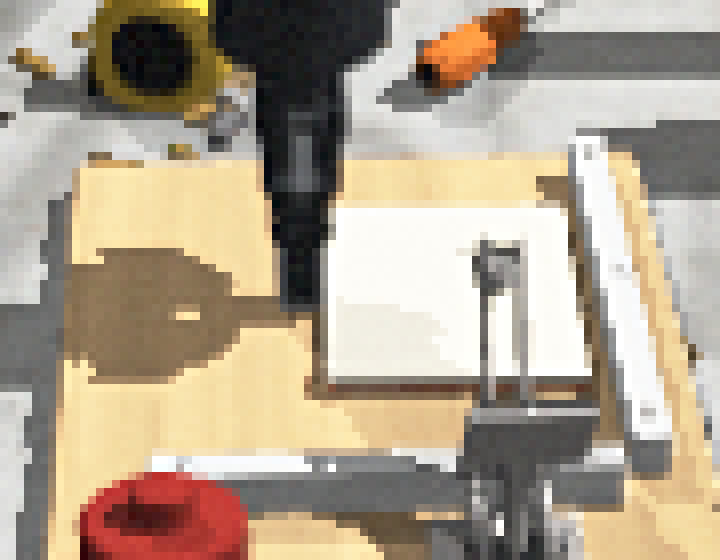

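```bash
python3 -m handwheel '[[[0.5,0,0],[0,0,0],1],[[1,0,0],[0,0,0],1],[[1.5,0,0],[0,0,0],1],[[2,0,0],[0,0,0],1],[[2.5,0,0],[0,0,0],1]]';python3 -m handwheel '[[[0.5,0,0],[0,0,0],1],[[1,0,0],[0,0,0],1],[[1.5,0,0],[0,0,0],1],[[2,0,0],[0,0,0],1]]'
```

```text
time: 11.73
position: [0.5416, 0.1568, -0.0024]
orientation: [-90.1, 0.1, -1.7]
wrist_force: [-2.0, -0.1, 0.1]
gripper_width: -0.0002
time: 12.07
position: [0.5437, 0.1568, -0.0024]
orientation: [-90.1, 0.1, -1.7]
wrist_force: [-2.2, -0.5, 0.5]
gripper_width: -0.0
```

```bash
python3 -m handwheel '[[[0.5,0,0],[0,0,0],1],[[1,0,0],[0,0,0],1],[[1.5,0,0],[0,0,0],1],[[2,0,0],[0,0,0],1]]';python3 - <<'E'
from h import *
go(-20,84,-2)
im=ctrl.grab_frame("side")
b=cv2.resize(im[180:250,235:325],None,fx=8,fy=8,interpolation=0)
cv2.imwrite("pics/side11.png",b)
E
```

```text
time: 12.4
position: [0.5457, 0.1567, -0.0024]
orientation: [-90.1, 0.1, -1.7]
wrist_force: [-2.7, 0.2, 1.0]
gripper_width: 0.0001
jig [-23.2  83.5  -2.4] rpy [-90.1   0.1  -1.7] t 12.4 F [-2.68  0.15  0.98] | shift [ 3.2 -0.4  0.5] turn [ 0.07 -0.05 -0.1 ]
```

View pics/side11.png

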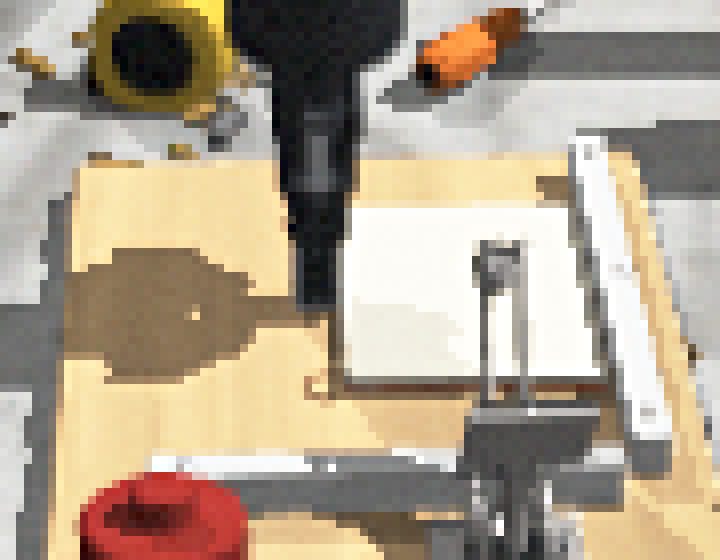

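```bash
python3 -m handwheel '[[[0.4,0,0],[0,0,0],1],[[0.8,0,0],[0,0,0],1],[[1.2,0,0],[0,0,0],1]]'; python3 -m handwheel '[[[0.4,0,0],[0,0,0],1],[[0.8,0,0],[0,0,0],1],[[1.2,0,0],[0,0,0],1]]'
```

```text
time: 12.7
position: [0.5465, 0.1566, -0.0024]
orientation: [-90.1, 0.2, -1.7]
wrist_force: [-4.1, -0.2, 2.0]
gripper_width: -0.0005
time: 12.95
position: [0.5464, 0.1566, -0.0025]
orientation: [-90.1, 0.3, -1.6]
wrist_force: [-7.1, -0.3, 3.7]
gripper_width: -0.0002
```

```bash
python3 -m handwheel '[[[0.4,0,0],[0,0,0],1],[[0.8,0,0],[0,0,0],1]]'; python3 -c "
from h import *
go(-20,84,-2)"
```

```text
time: 13.12
position: [0.5464, 0.1566, -0.0025]
orientation: [-90.1, 0.4, -1.6]
wrist_force: [-5.9, -0.9, 5.6]
gripper_width: -0.0004
jig [-22.4  83.5  -2.5] rpy [-90.1   0.4  -1.6] t 13.12 F [-5.86 -0.88  5.58] | shift [ 2.4 -0.5  0.5] turn [ 0.12 -0.03 -0.41]
```

The tile has reached the fence, with force up to about 7 N. I'll back off, look, and go round to the left edge.

```bash
python3 -m handwheel '[[[-3,0,0],[0,0,0],1],[[-12,0,0],[0,0,0],1],[[-22,-20,0],[0,0,0],1],[[-22,-50,0],[0,0,0],1],[[-22,-70,0],[0,0,0],1]]'; python3 -m handwheel '[[[0,0,35],[0,0,0],1],[[0,0,75],[0,0,0],1],[[0,0,110],[0,0,0],1],[[0,0,125],[0,0,0],1],[[0,0,125],[0,0,0],1]]'; python3 - <<'E'
from h import *
go(45,195,60)
im=ctrl.grab_frame("side")
b=cv2.resize(im[180:250,235:325],None,fx=8,fy=8,interpolation=0)
cv2.imwrite("pics/side12.png",b)
im=ctrl.grab_frame("top");cv2.imwrite("pics/top12raw.png",im)
cv2.imwrite("pics/top12.png",cv2.resize(im[165:270,195:335],None,fx=5,fy=5,interpolation=2))
E
```

```text
time: 13.53
position: [0.5255, 0.1577, 0.0694]
orientation: [-90.1, 0.2, -1.6]
wrist_force: [0.6, 0.2, -0.7]
gripper_width: -0.0002
time: 13.95
position: [0.5286, 0.2888, 0.0695]
orientation: [-89.8, 0.1, -1.2]
wrist_force: [0.2, -0.1, -1.0]
gripper_width: 0.0002
jig [-43.9 215.1  69.5] rpy [-89.8   0.1  -1.2] t 13.95 F [ 0.19 -0.05 -0.99] | shift [ 88.8   9.3 -20.8] turn [-0.17  0.41 -0.1 ]
```

View pics/side12.png

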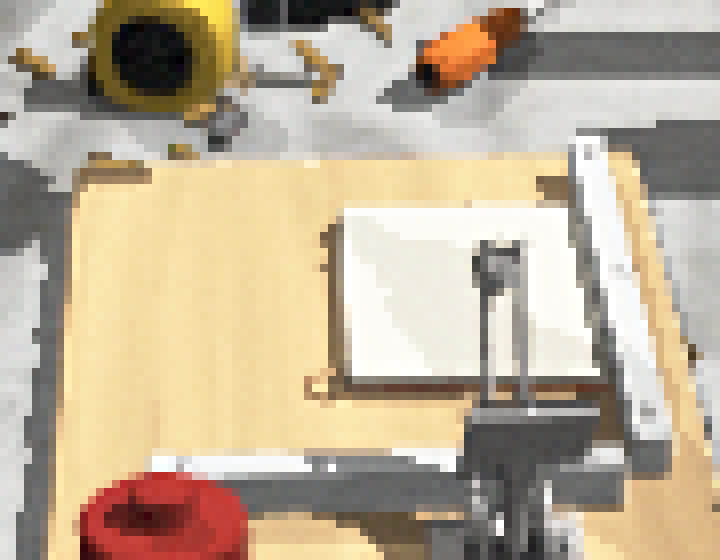

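View pics/top12.png

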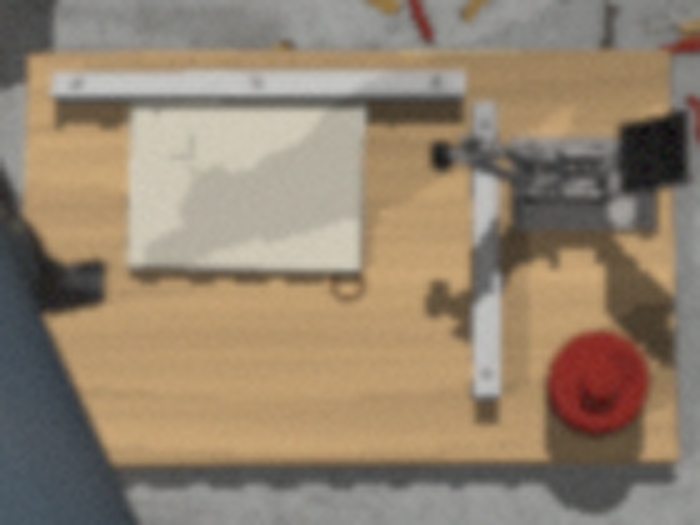

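The tile is square against the back fence. The top crop shows its back edge along row 103 under the fence and its left edge at column 130. Now I'll measure the left edge and move over to it.

```bash
python3 - <<'E'
from h import *
im=cv2.imread("pics/top12raw.png")
w,c,s,a=jigtile(im,(218,272,186,222));c2,n=np.cos(np.radians(YAW)),np.sin(np.radians(YAW))
d=np.array(c)-O;print("tile jig",d@[c2,n],d@[-n,c2],s,a-90)
e=edge(w,(w[:,0]<c[0]-40)&(abs(w[:,1]-c[1])<55));print("front edge angle",e[1]-90)
E
python3 -m handwheel '[[[30,5,-10],[-0.2,0.4,0],1],[[60,9,-20],[-0.2,0.4,0],1],[[88,9,-20],[-0.2,0.4,0],1],[[89,9,-20],[-0.2,0.4,0],1]]'; python3 -c "
from h import *
go(45,195,-1.5)"
```

```text
tile jig 40.3324449080929 85.83299857086327 (152.5929718017578, 107.66825103759766) -1.5995025634765625
front edge angle -4.012474
time: 14.38
position: [0.6239, 0.2542, 0.0599]
orientation: [-90.4, -0.2, -2.5]
wrist_force: [0.9, -0.6, -1.1]
gripper_width: -0.0001
jig [ 52.4 183.2  59.9] rpy [-90.4  -0.2  -2.5] t 14.38 F [ 0.89 -0.56 -1.09] | shift [-7.7 61.3 12.1] turn [ 0.42 -0.86  0.16]
```

```bash
python3 -m handwheel '[[[-7,15,12],[0.4,-0.8,0.2],1],[[-7.5,35,12],[0.4,-0.8,0.2],1],[[-7.5,50,12],[0.4,-0.8,0.2],1],[[-7.5,56,12],[0.4,-0.8,0.2],1],[[-7.5,57,12],[0.4,-0.8,0.2],1]]'; python3 -c "
from h import *
go(45,180,-1.5)"
```

```text
time: 14.8
position: [0.616, 0.2637, 0.0012]
orientation: [-90.2, 0.2, -1.8]
wrist_force: [0.3, 0.4, 0.1]
gripper_width: -0.0
jig [ 44.2 192.5   1.2] rpy [-90.2   0.2  -1.8] t 14.8 F [0.3  0.38 0.12] | shift [  0.9   2.8 -12.5] turn [ 0.16 -0.16 -0.19]
```

```bash
python3 -m handwheel '[[[0.5,1,-1],[0.1,-0.1,-0.1],1],[[0.5,2,-3],[0.1,-0.1,-0.1],1],[[0.5,2.5,-5],[0.1,-0.1,-0.1],1],[[0.5,2.7,-7],[0.1,-0.1,-0.1],1],[[0.5,2.7,-9],[0.1,-0.1,-0.1],1]]'; python3 - <<'E'
from h import *
go(45,170,-1.5)
im=ctrl.grab_frame("side")
b=cv2.resize(im[180:250,235:325],None,fx=8,fy=8,interpolation=0)
cv2.imwrite("pics/side13.png",b)
E
```

```text
time: 15.22
position: [0.6166, 0.2545, -0.0008]
orientation: [-90.0, 0.0, -1.7]
wrist_force: [-0.1, 0.5, -0.7]
gripper_width: 0.0005
jig [ 45.  183.3  -0.8] rpy [-90.    0.   -1.7] t 15.22 F [-0.1   0.47 -0.73] | shift [ -0.    0.7 -13.3] turn [ 0.03 -0.08 -0.03]
```

View pics/side13.png

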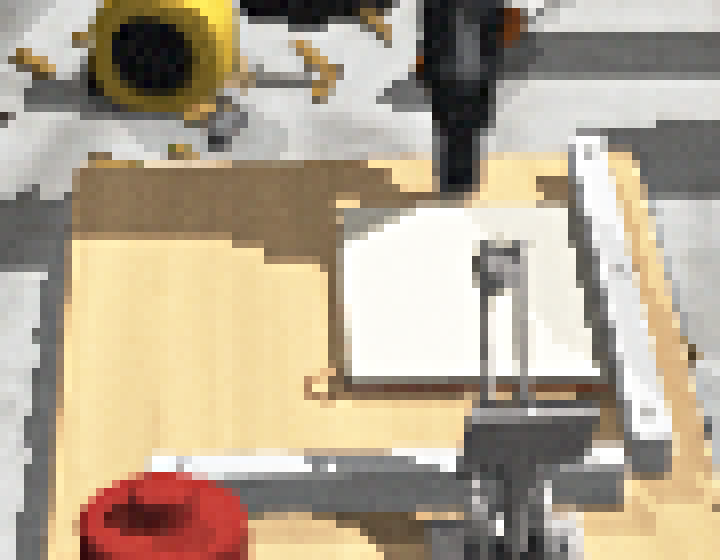

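The finger stands just beyond the left edge, with its tip at crop (458,190). Now I'll push in −y.

```bash
python3 -m handwheel '[[[0,0.4,-1],[0,0,0],1],[[0,0.8,-2],[0,0,0],1],[[0,1,-3],[0,0,0],1],[[0,1,-4],[0,0,0],1],[[0,1,-5],[0,0,0],1]]';python3 -m handwheel '[[[0,0,-1],[0,0,0],1],[[0,0,-2],[0,0,0],1],[[0,0,-3],[0,0,0],1],[[0,0,-4],[0,0,0],1],[[0,0,-5],[0,0,0],1]]';python3 -m handwheel '[[[0,0,-1],[0,0,0],1],[[0,0,-2],[0,0,0],1],[[0,0,-3],[0,0,0],1],[[0,0,-4],[0,0,0],1],[[0,0,-5],[0,0,0],1]]'; python3 -c "
from h import *
go(45,160,-1.5)"
```

```text
time: 15.68
position: [0.6164, 0.2489, -0.0019]
orientation: [-90.1, 0.0, -1.7]
wrist_force: [-0.7, 0.0, -0.4]
gripper_width: -0.0
time: 16.1
position: [0.6163, 0.2438, -0.0019]
orientation: [-90.1, 0.0, -1.7]
wrist_force: [0.1, 0.6, 1.0]
gripper_width: 0.0
time: 16.52
position: [0.6161, 0.2389, -0.0019]
orientation: [-90.0, 0.0, -1.7]
wrist_force: [-0.7, 2.1, -0.9]
gripper_width: -0.0003
jig [ 44.9 167.7  -1.9] rpy [-90.    0.   -1.7] t 16.52 F [-0.69  2.12 -0.94] | shift [ 0.1 -0.4 -7.7] turn [ 0.04 -0.1  -0.05]
```

```bash
python3 -m handwheel '[[[0,0,-1.2],[0,0,0],1],[[0,0,-2.4],[0,0,0],1],[[0,0,-3.8],[0,0,0],1],[[0,0,-5.2],[0,0,0],1],[[0,0,-6.6],[0,0,0],1]]'; python3 -m handwheel '[[[0,0,-1.4],[0,0,0],1],[[0,0,-2.8],[0,0,0],1],[[0,0,-4.2],[0,0,0],1],[[0,0,-5.6],[0,0,0],1],[[0,0,-7],[0,0,0],1]]';python3 -m handwheel '[[[0,0,-1.4],[0,0,0],1],[[0,0,-2.8],[0,0,0],1],[[0,0,-4.2],[0,0,0],1],[[0,0,-5.6],[0,0,0],1],[[0,0,-7],[0,0,0],1]]'; python3 - <<'E'
from h import *
go(45,110,-1.5)
im=ctrl.grab_frame("side")
b=cv2.resize(im[180:250,235:325],None,fx=8,fy=8,interpolation=0)
cv2.imwrite("pics/side14.png",b)
E
```

```text
time: 16.93
position: [0.6158, 0.2324, -0.0019]
orientation: [-90.0, 0.0, -1.7]
wrist_force: [0.0, 1.3, -0.9]
gripper_width: -0.0003
time: 17.35
position: [0.6157, 0.2252, -0.0019]
orientation: [-90.0, 0.0, -1.7]
wrist_force: [-0.4, 2.3, -0.2]
gripper_width: 0.0003
time: 17.77
position: [0.6155, 0.2181, -0.0019]
orientation: [-90.0, 0.0, -1.7]
wrist_force: [-0.2, 1.6, -1.1]
gripper_width: 0.0005
jig [ 44.9 146.9  -1.9] rpy [-90.    0.   -1.7] t 17.77 F [-0.17  1.65 -1.05] | shift [  0.2  -0.4 -36.9] turn [ 0.03 -0.09 -0.04]
```

View pics/side14.png

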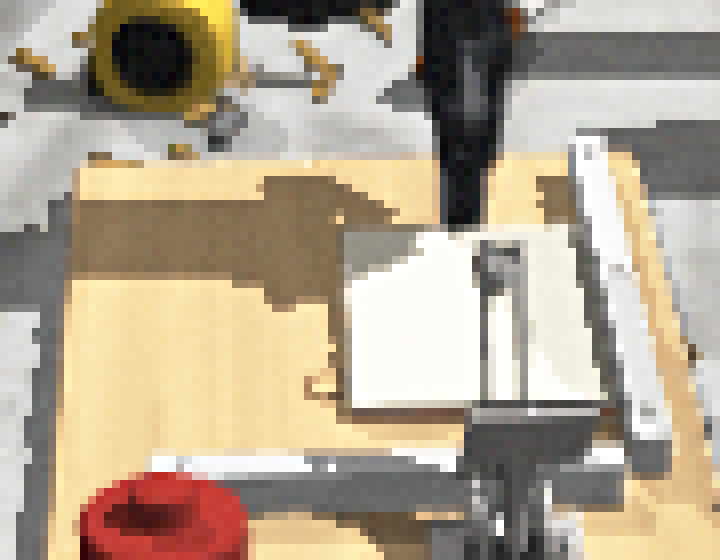

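```bash
python3 -m handwheel '[[[0,0,-1.4],[0,0,0],1],[[0,0,-2.8],[0,0,0],1],[[0,0,-4.2],[0,0,0],1],[[0,0,-5.6],[0,0,0],1],[[0,0,-7],[0,0,0],1]]'; python3 -m handwheel '[[[0,0,-1.4],[0,0,0],1],[[0,0,-2.8],[0,0,0],1],[[0,0,-4.2],[0,0,0],1],[[0,0,-5.6],[0,0,0],1],[[0,0,-7],[0,0,0],1]]';python3 -m handwheel '[[[0,0,-1.4],[0,0,0],1],[[0,0,-2.8],[0,0,0],1],[[0,0,-4.2],[0,0,0],1],[[0,0,-5.6],[0,0,0],1],[[0,0,-7],[0,0,0],1]]'; python3 -m handwheel '[[[0,0,-1.4],[0,0,0],1],[[0,0,-2.8],[0,0,0],1],[[0,0,-4.2],[0,0,0],1],[[0,0,-5.6],[0,0,0],1],[[0,0,-7],[0,0,0],1]]'; python3 - <<'E'
from h import *
go(45,110,-1.5)
im=ctrl.grab_frame("side")
b=cv2.resize(im[180:250,235:325],None,fx=8,fy=8,interpolation=0)
cv2.imwrite("pics/side15.png",b)
im=ctrl.grab_frame("top")
cv2.imwrite("pics/top15.png",cv2.resize(im[165:270,195:335],None,fx=5,fy=5,interpolation=2))
E
```

```text
time: 18.23
position: [0.6152, 0.2105, -0.0019]
orientation: [-90.0, 0.0, -1.7]
wrist_force: [0.8, 1.2, -1.0]
gripper_width: 0.0002
time: 18.65
position: [0.615, 0.2033, -0.0019]
orientation: [-90.1, 0.1, -1.7]
wrist_force: [0.2, 2.0, -0.9]
gripper_width: 0.0
time: 19.07
position: [0.6148, 0.1962, -0.0019]
orientation: [-90.0, 0.0, -1.7]
wrist_force: [0.0, 1.4, -1.6]
gripper_width: -0.0003
time: 19.48
position: [0.6146, 0.189, -0.0019]
orientation: [-90.1, 0.1, -1.7]
wrist_force: [0.1, 2.7, -0.8]
gripper_width: 0.0003
jig [ 44.8 117.8  -1.9] rpy [-90.1   0.1  -1.7] t 19.48 F [ 0.08  2.73 -0.79] | shift [ 0.2 -0.4 -7.8] turn [ 0.05 -0.12 -0.05]
```

View pics/side15.png

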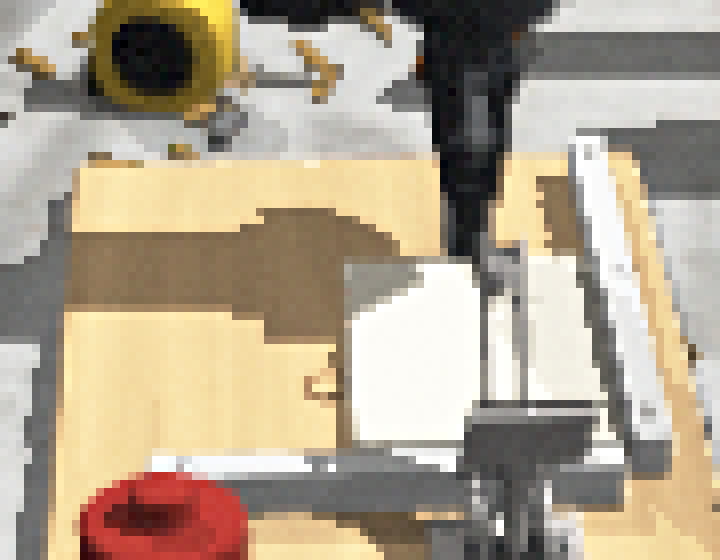

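View pics/top15.png

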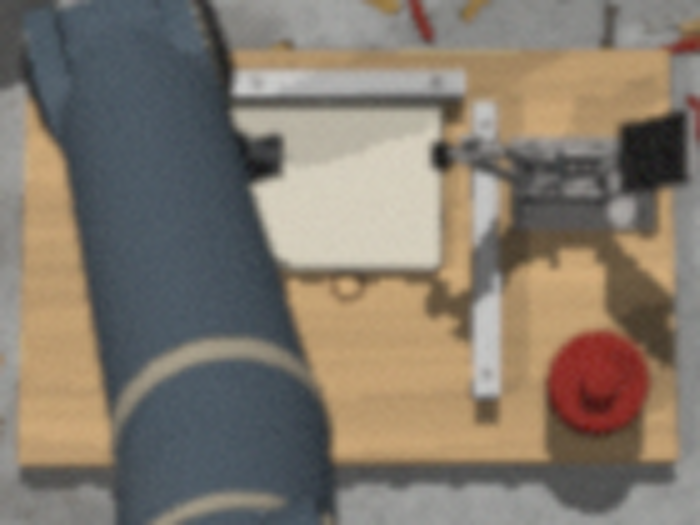

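The top crop shows the tile's right edge at column 440 and the fence face at about 471, so roughly 19 mm remain. I'll slow down near the end.

```bash
python3 -m handwheel '[[[0,0,-1.2],[0,0,0],1],[[0,0,-2.4],[0,0,0],1],[[0,0,-3.6],[0,0,0],1],[[0,0,-4.8],[0,0,0],1],[[0,0,-6],[0,0,0],1]]'; python3 -m handwheel '[[[0,0,-1],[0,0,0],1],[[0,0,-2],[0,0,0],1],[[0,0,-3],[0,0,0],1],[[0,0,-4],[0,0,0],1],[[0,0,-5],[0,0,0],1]]';python3 -m handwheel '[[[0,0,-0.5],[0,0,0],1],[[0,0,-1],[0,0,0],1],[[0,0,-1.5],[0,0,0],1],[[0,0,-2],[0,0,0],1],[[0,0,-2.5],[0,0,0],1]]'; python3 -c "
from h import *
go(45,100,-1.5)"
```

```text
time: 20.0
position: [0.6144, 0.1825, -0.0019]
orientation: [-90.1, 0.1, -1.7]
wrist_force: [-0.1, 1.1, -0.6]
gripper_width: 0.0
time: 20.42
position: [0.6142, 0.1774, -0.0019]
orientation: [-90.1, 0.1, -1.7]
wrist_force: [0.6, 1.6, -1.0]
gripper_width: -0.0
time: 20.83
position: [0.6141, 0.175, -0.0019]
orientation: [-90.1, 0.1, -1.7]
wrist_force: [-0.2, 1.4, -0.3]
gripper_width: -0.0001
jig [ 44.7 103.7  -1.9] rpy [-90.1   0.1  -1.7] t 20.83 F [-0.21  1.43 -0.33] | shift [ 0.3 -0.4 -3.7] turn [ 0.08 -0.14 -0.06]
```

```bash
python3 -m handwheel '[[[0,0,-0.5],[0,0,0],1],[[0,0,-1],[0,0,0],1],[[0,0,-1.5],[0,0,0],1],[[0,0,-2],[0,0,0],1]]'; python3 - <<'E'
from h import *
go(45,100,-1.5)
im=ctrl.grab_frame("top")
cv2.imwrite("pics/top16.png",cv2.resize(im[165:270,195:335],None,fx=5,fy=5,interpolation=2))
E
```

```text
time: 21.17
position: [0.614, 0.1729, -0.0019]
orientation: [-90.1, 0.1, -1.7]
wrist_force: [0.5, 1.8, -1.7]
gripper_width: -0.0002
jig [ 44.7 101.7  -1.9] rpy [-90.1   0.1  -1.7] t 21.17 F [ 0.52  1.79 -1.66] | shift [ 0.3 -0.4 -1.7] turn [ 0.07 -0.14 -0.06]
```

View pics/top16.png

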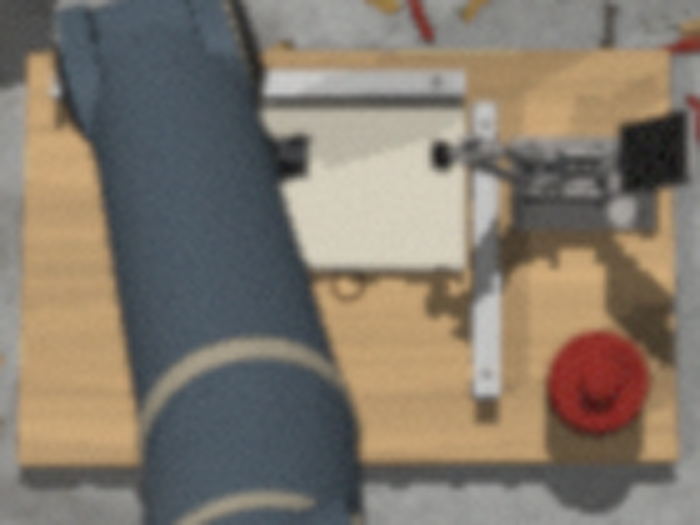

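Only a few millimetres of gap remain in the top crop (465 to 471).

```bash
python3 -m handwheel '[[[0,0,-0.5],[0,0,0],1],[[0,0,-1],[0,0,0],1],[[0,0,-1.5],[0,0,0],1]]'; python3 -m handwheel '[[[0,0,-0.4],[0,0,0],1],[[0,0,-0.8],[0,0,0],1],[[0,0,-1.2],[0,0,0],1]]'
```

```text
time: 21.47
position: [0.614, 0.1712, -0.0019]
orientation: [-90.1, 0.1, -1.7]
wrist_force: [0.4, 1.4, -1.3]
gripper_width: -0.0
time: 21.72
position: [0.6139, 0.1699, -0.0019]
orientation: [-90.1, 0.1, -1.7]
wrist_force: [0.1, 1.3, -0.9]
gripper_width: 0.0001
```

```bash
python3 -m handwheel '[[[0,0,-0.4],[0,0,0],1],[[0,0,-0.8],[0,0,0],1],[[0,0,-1.2],[0,0,0],1]]'
```

```text
time: 21.97
position: [0.6139, 0.1689, -0.0019]
orientation: [-90.1, 0.1, -1.7]
wrist_force: [0.1, 3.0, -1.4]
gripper_width: 0.0001
```

```bash
python3 -m handwheel '[[[0,0,-0.4],[0,0,0],1],[[0,0,-0.8],[0,0,0],1]]';python3 -m handwheel '[[[0,0,-0.4],[0,0,0],1],[[0,0,-0.8],[0,0,0],1]]'
```

```text
time: 22.13
position: [0.6138, 0.1689, -0.0019]
orientation: [-90.0, 0.1, -1.7]
wrist_force: [-0.3, 4.1, -0.2]
gripper_width: -0.0001
time: 22.3
position: [0.6136, 0.1688, -0.0019]
orientation: [-90.0, 0.1, -1.7]
wrist_force: [-0.2, 5.2, -2.3]
gripper_width: -0.0002
```

It is seated at about 5 N. I'll back off and check from above.

```bash
python3 -m handwheel '[[[0,0,2],[0,0,0],1],[[0,0,10],[0,0,0],1],[[0,-15,22],[0,0,0],1],[[0,-45,35],[0,0,0],1],[[0,-80,60],[0,0,0],1]]'; python3 -m handwheel '[[[-35,0,10],[0,0,0],1],[[-70,0,20],[0,0,0],1],[[-105,0,20],[0,0,0],1],[[-140,0,20],[0,0,0],1],[[-140,0,20],[0,0,0],1]]'; python3 - <<'E'
from h import *
go(-60,40,60)
im=ctrl.grab_frame("side")
cv2.imwrite("pics/side17.png",cv2.resize(im[180:250,235:325],None,fx=8,fy=8,interpolation=0))
im=ctrl.grab_frame("top");cv2.imwrite("pics/top17raw.png",im)
cv2.imwrite("pics/top17.png",cv2.resize(im[165:270,195:335],None,fx=5,fy=5,interpolation=0))
E
```

```text
time: 22.72
position: [0.6145, 0.2239, 0.076]
orientation: [-90.3, 0.3, -2.0]
wrist_force: [0.1, 0.2, -0.7]
gripper_width: 0.0001
time: 23.13
position: [0.4674, 0.2487, 0.0759]
orientation: [-90.5, 0.7, -1.7]
wrist_force: [-0.2, -0.0, -0.4]
gripper_width: 0.0
jig [-104.   173.3   75.9] rpy [-90.5   0.7  -1.7] t 23.13 F [-0.16 -0.02 -0.36] | shift [  44.4   16.4 -133.1] turn [ 0.46 -0.05 -0.74]
```

View pics/side17.png

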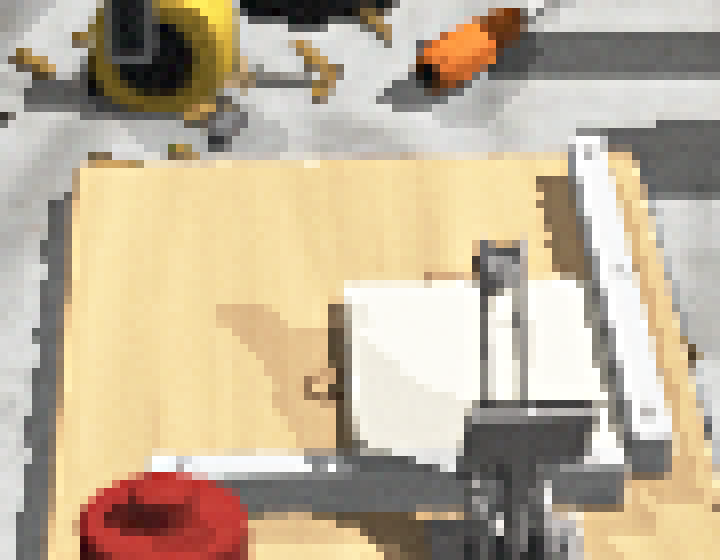

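View pics/top17.png

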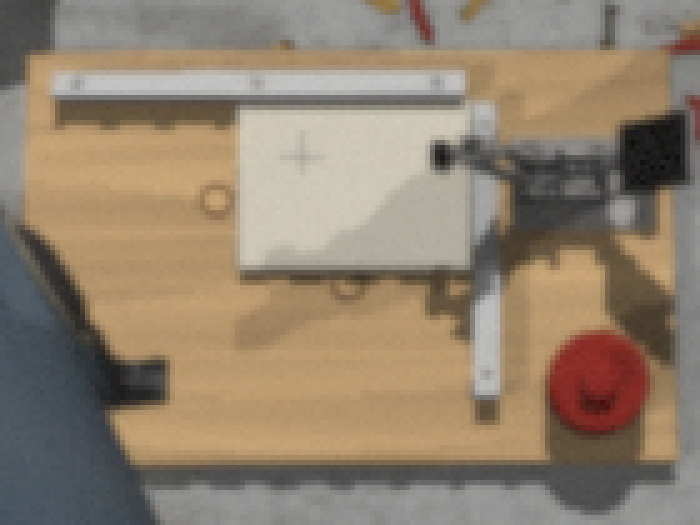

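```bash
python3 - <<'E'
from h import *
c2,n=np.cos(np.radians(YAW)),np.sin(np.radians(YAW))
for f,box in (("pics/top12raw.png",(218,272,186,222)),("pics/top17raw.png",(240,290,185,222))):
    im=cv2.imread(f)
    g=cv2.cvtColor(im,cv2.COLOR_BGR2LAB).astype(float)
    # subpixel edges: b-channel / brightness half-crossing along columns (front, back)
    hsv=cv2.cvtColor(im,cv2.COLOR_BGR2HSV)
    S=hsv[...,1].astype(float);V=hsv[...,2].astype(float)
    fr=[];bk=[]
    u0,u1=(224,264) if "12" in f else (246,277)
    for u in range(u0,u1):
        v=V[:,u]
        def cross(a,b):  # brightness drop from tile inside(a) outward to b
            inn=v[a]; st=1 if b>a else -1
            rng=list(range(a,b,st)); mn=min(v[r] for r in rng); th=(inn+mn)/2
            for r in rng:
                if (v[r]-th)*(v[r+st]-th)<=0 and v[r]>=th: return r+st*(v[r]-th)/(v[r]-v[r+st]+1e-9)
        a=cross(216,224); 
        b=cross(189,183)
        if a: fr.append((u,a))
        if b: bk.append((u,b))
    for k,p in(("front",fr),("back",bk)):
        w=ray("top",np.array(p),.028)[:,:2]*1000
        pt,ang=edge(w,np.ones(len(w),bool)); d=pt-O
        print(f,k,len(p),"jig x",round(float(d@[c2,n]),1),"y",round(float(d@[-n,c2]),1),"ang rel",round(float(ang-90-YAW),2))
    print(edge) if 0 else None
E
```

```text
pics/top12raw.png front 40 jig x -10.8 y 87.0 ang rel -1.45
pics/top12raw.png back 40 jig x 93.2 y 91.8 ang rel 0.32
pics/top17raw.png front 31 jig x -10.6 y 29.7 ang rel -0.09
pics/top17raw.png back 31 jig x 93.3 y 50.2 ang rel 0.06
```

Measured from above, the front edge is at jig x ≈ −10.6 (flush is −10), is square, and touches the side fence. I'll give one gentle confirming nudge against the back fence.

```bash
python3 -m handwheel '[[[10,3,-35],[0.4,0,-0.7],1],[[25,10,-75],[0.4,0,-0.7],1],[[40,16,-110],[0.4,0,-0.7],1],[[44,16,-133],[0.4,0,-0.7],1],[[44,16,-138],[0.4,0,-0.7],1]]'; python3 -c "
from h import *
go(-50,35,-1.5)"
```

```text
time: 23.65
position: [0.5168, 0.1021, 0.0615]
orientation: [-90.1, -0.5, -2.5]
wrist_force: [0.1, 0.6, -0.5]
gripper_width: -0.0002
jig [-50.5  28.2  61.5] rpy [-90.1  -0.5  -2.5] t 23.65 F [ 0.05  0.56 -0.54] | shift [-0.1 63.   6.9] turn [ 0.12 -0.87  0.5 ]
```

```bash
python3 -m handwheel '[[[0,20,4],[0.1,-0.8,0.5],1],[[0,40,4],[0.1,-0.8,0.5],1],[[0,54,4],[0.1,-0.8,0.5],1],[[0,60,4],[0.1,-0.8,0.5],1],[[0,62.5,4],[0.1,-0.8,0.5],1]]'; python3 -m handwheel '[[[3,0,0],[0,0,0],1],[[8,0.3,0],[0,0,0],1],[[13,0.5,0],[0,0,0],1],[[17,0.5,0],[0,0,0],1],[[20,0.5,0],[0,0,0],1]]'; python3 -c "
from h import *
go(-25,35,-1.5)"
```

```text
time: 24.07
position: [0.5178, 0.1058, -0.0019]
orientation: [-90.1, 0.1, -1.7]
wrist_force: [-1.0, -0.5, 0.8]
gripper_width: 0.0001
time: 24.48
position: [0.5392, 0.1054, -0.0018]
orientation: [-90.0, -0.1, -1.7]
wrist_force: [-0.1, 0.1, -0.3]
gripper_width: -0.0004
jig [-28.2  32.1  -1.8] rpy [-90.   -0.1  -1.7] t 24.48 F [-0.06  0.1  -0.31] | shift [ 3.2 -0.3  2.9] turn [ 0.03 -0.09  0.05]
```

```bash
python3 -m handwheel '[[[0.8,0,0],[0,0,0],1],[[1.6,0,0],[0,0,0],1],[[2.4,0,0],[0,0,0],1],[[3.2,0,0],[0,0,0],1]]'; python3 -m handwheel '[[[0.5,0,0],[0,0,0],1],[[1,0,0],[0,0,0],1],[[1.5,0,0],[0,0,0],1]]'; python3 -m handwheel '[[[0.4,0,0],[0,0,0],1],[[0.8,0,0],[0,0,0],1]]'
```

```text
time: 24.82
position: [0.5423, 0.1053, -0.0017]
orientation: [-90.0, -0.0, -1.7]
wrist_force: [-0.2, 0.0, -0.1]
gripper_width: -0.0001
time: 25.07
position: [0.5437, 0.1052, -0.0017]
orientation: [-90.0, -0.0, -1.7]
wrist_force: [0.2, -0.1, 0.4]
gripper_width: -0.0004
time: 25.23
position: [0.5445, 0.1052, -0.0017]
orientation: [-90.0, -0.0, -1.7]
wrist_force: [-0.6, -0.1, 0.1]
gripper_width: -0.0002
```

```bash
python3 -m handwheel '[[[0.4,0,0],[0,0,0],1],[[0.8,0,0],[0,0,0],1]]'; python3 -c "
from h import *
go(-25,35,-1.5)"
```

```text
time: 25.4
position: [0.5451, 0.1052, -0.0018]
orientation: [-90.0, 0.0, -1.7]
wrist_force: [-1.0, 0.3, 1.4]
gripper_width: 0.0
jig [-22.3  32.1  -1.8] rpy [-90.    0.   -1.7] t 25.4 F [-1.    0.28  1.45] | shift [-2.7 -0.3  2.9] turn [ 0.04 -0.08 -0.  ]
```

```bash
python3 -m handwheel '[[[0.4,0,0],[0,0,0],1],[[0.8,0,0],[0,0,0],1]]';python3 -m handwheel '[[[0.4,0,0],[0,0,0],1],[[0.8,0,0],[0,0,0],1]]'; python3 -c "
from h import *
go(-25,35,-1.5)"
```

```text
time: 25.57
position: [0.5451, 0.1052, -0.0019]
orientation: [-90.0, 0.1, -1.7]
wrist_force: [-2.7, 0.6, 2.0]
gripper_width: -0.0
time: 25.73
position: [0.5451, 0.1052, -0.0021]
orientation: [-90.1, 0.2, -1.7]
wrist_force: [-4.0, 0.2, 2.7]
gripper_width: 0.0003
jig [-22.3  32.1  -2.1] rpy [-90.1   0.2  -1.7] t 25.73 F [-3.99  0.23  2.7 ] | shift [-2.7 -0.6  2.9] turn [ 0.06 -0.07 -0.2 ]
```

The tile stalls at the same finger position (jig x −22.3) at y = 32 as it did at y = 84, so it is flush and square. Now I'll move up and over to the paddle.

```bash
python3 -m handwheel '[[[-3,0,0],[0,0,0],1],[[-12,-5,0],[0,0,0],1],[[-25,-40,0],[0,0,0],1],[[-25,-80,0],[0,0,0],1],[[-25,-120,0],[0,0,0],1]]'; python3 -m handwheel '[[[0,-30,0],[0,0,0],1],[[0,-60,0],[0,0,0],1],[[0,-60,0],[0,0,0],1]]';python3 - <<'E'
from h import *
go(45,-160,180)
im=ctrl.grab_frame("side")
cv2.imwrite("pics/side18.png",cv2.resize(im[180:270,235:335],None,fx=6,fy=6,interpolation=0))
im=ctrl.grab_frame("top")
cv2.imwrite("pics/top18.png",cv2.resize(im[165:270,225:345],None,fx=5,fy=5,interpolation=0))
E
```

```text
time: 26.15
position: [0.5186, 0.1058, 0.1189]
orientation: [-90.1, 0.3, -1.6]
wrist_force: [1.2, -0.4, -0.5]
gripper_width: 0.0001
time: 26.4
position: [0.5226, 0.1068, 0.1857]
orientation: [-89.9, -0.4, -1.7]
wrist_force: [1.3, 1.1, 0.2]
gripper_width: -0.0002
jig [-44.8  33.1 185.7] rpy [-89.9  -0.4  -1.7] t 26.4 F [1.25 1.09 0.23] | shift [  90.     5.9 -193. ] turn [-0.14 -0.06  0.4 ]
```

View pics/side18.png

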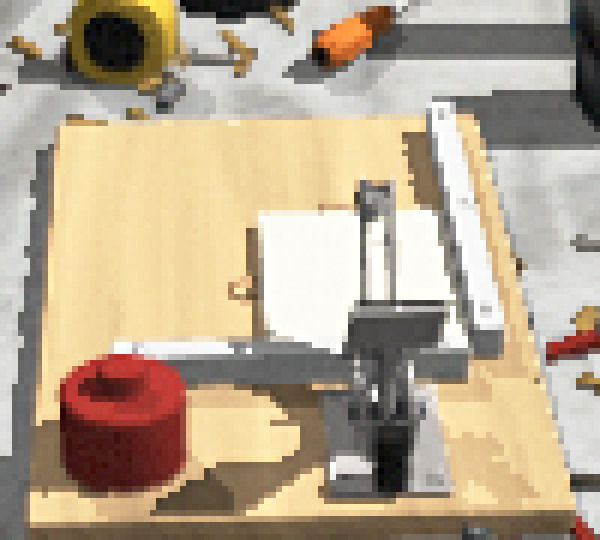

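View pics/top18.png

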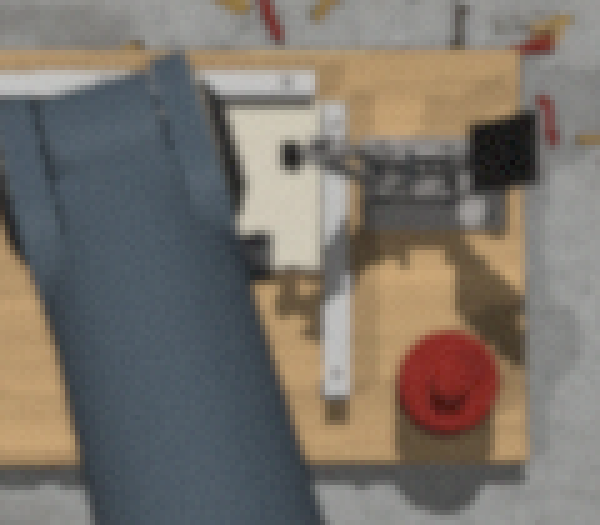

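The tile sits in the corner. The black paddle is at crop (505,150), which is top pixel (326,195). I'll check that point against the nominal one and move above it.

```bash
python3 - <<'E'
from h import *
c2,n=np.cos(np.radians(YAW)),np.sin(np.radians(YAW))
for px in ((319,194.5),(326,194.5),(333,194.5)):
  for z in(.11,.123,.135):
    d=ray("top",px,z)[0,:2]*1000-O; print(px,z,(d@[c2,n]).round(1),(d@[-n,c2]).round(1))
E
python3 -m handwheel '[[[18,0,-36],[0,0,0],1],[[36,0,-73],[0,0,0.3],1],[[54,3,-110],[0,0,0.4],1],[[72,6,-147],[0,0,0.4],1],[[90,6,-180],[0,0,0.4],1]]'; python3 -m handwheel '[[[0,0,0],[0,0,0],1],[[0,0,0],[0,0,0],1]]';python3 -c "
from h import *
go(45,-164,140)"
```

```text
(319, 194.5) 0.11 49.0 -147.7
(319, 194.5) 0.123 46.2 -146.6
(319, 194.5) 0.135 43.7 -145.5
(326, 194.5) 0.11 49.0 -168.8
(326, 194.5) 0.123 46.2 -167.5
(326, 194.5) 0.135 43.7 -166.3
(333, 194.5) 0.11 49.0 -190.0
(333, 194.5) 0.123 46.2 -188.5
(333, 194.5) 0.135 43.7 -187.0
time: 26.92
position: [0.6027, -0.079, 0.1719]
orientation: [-90.1, 0.8, -1.7]
wrist_force: [0.7, 0.4, -0.7]
gripper_width: 0.0
time: 27.08
position: [0.6013, -0.0823, 0.1694]
orientation: [-90.2, 1.0, -2.0]
wrist_force: [-0.1, 1.2, -0.9]
gripper_width: 0.0001
jig [  39.1 -153.8  169.4] rpy [-90.2   1.   -2. ] t 27.08 F [-0.06  1.17 -0.91] | shift [  6.5  29.3 -10.1] turn [ 0.15 -0.44 -1.01]
```

```bash
python3 -m handwheel '[[[6.5,10,-10],[0.2,-0.4,-1],1],[[6.5,20,-10],[0.2,-0.4,-1],1],[[6.5,28,-10],[0.2,-0.4,-1],1],[[6.5,30,-10],[0.2,-0.4,-1],1]]'; python3 - <<'E'
from h import *
go(45,-164,102)
im=ctrl.grab_frame("side")
cv2.imwrite("pics/side19.png",cv2.resize(im[160:270,235:335],None,fx=5,fy=5,interpolation=0))
E
```

```text
time: 27.42
position: [0.605, -0.0904, 0.1369]
orientation: [-89.9, 0.3, -1.5]
wrist_force: [-0.1, 0.4, -0.3]
gripper_width: -0.0
jig [  43.  -161.8  136.9] rpy [-89.9   0.3  -1.5] t 27.42 F [-0.13  0.44 -0.27] | shift [ 2.2 34.9 -2.3] turn [-0.12  0.07 -0.29]
```

View pics/side19.png

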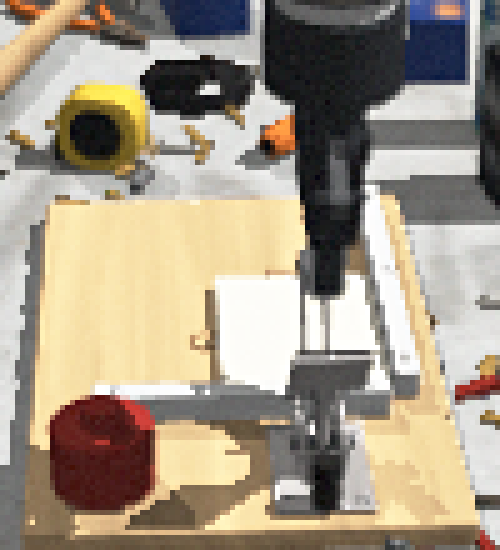

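The finger hangs above the paddle, tip at crop (335,295) and paddle rim at (335,352). I'll descend, watching the force.

```bash
python3 -m handwheel '[[[1,5,-2],[0,0,0],1],[[2,10,-2.3],[0,0,0],1],[[2,15,-2.3],[0,0,0],1],[[2,20,-2.3],[0,0,0],1],[[2,24,-2.3],[0,0,0],1]]'; python3 -m handwheel '[[[0,2,0],[0,0,0],1],[[0,4,0],[0,0,0],1],[[0,6,0],[0,0,0],1]]'; python3 -m handwheel '[[[0,2,0],[0,0,0],1],[[0,4,0],[0,0,0],1]]';python3 -c "
from h import *
go(45,-164,102)"
```

```text
time: 27.88
position: [0.6072, -0.0926, 0.1128]
orientation: [-89.9, 0.3, -1.5]
wrist_force: [-0.1, 0.6, 0.7]
gripper_width: -0.0003
time: 28.13
position: [0.6072, -0.0927, 0.1067]
orientation: [-89.9, 0.2, -1.5]
wrist_force: [-0.9, 0.4, 0.6]
gripper_width: 0.0002
time: 28.3
position: [0.6073, -0.0927, 0.1027]
orientation: [-89.9, 0.2, -1.5]
wrist_force: [0.6, 0.3, 1.1]
gripper_width: -0.0001
jig [  45.4 -164.   102.7] rpy [-89.9   0.2  -1.5] t 28.3 F [0.64 0.29 1.13] | shift [-0.4  0.7  0. ] turn [-0.11  0.09 -0.23]
```

```bash
python3 -m handwheel '[[[0,1.5,0],[0,0,0],1],[[0,3,0],[0,0,0],1]]'; python3 -m handwheel '[[[0,1.5,0],[0,0,0],1],[[0,3,0],[0,0,0],1]]';python3 -m handwheel '[[[0,1.5,0],[0,0,0],1],[[0,3,0],[0,0,0],1]]'; python3 - <<'E'
from h import *
go(45,-164,102)
im=ctrl.grab_frame("side")
cv2.imwrite("pics/side20.png",cv2.resize(im[160:270,235:335],None,fx=5,fy=5,interpolation=0))
E
```

```text
time: 28.47
position: [0.6074, -0.0927, 0.0996]
orientation: [-89.9, 0.2, -1.5]
wrist_force: [0.6, 1.1, 0.3]
gripper_width: -0.0
time: 28.63
position: [0.6079, -0.0923, 0.0974]
orientation: [-89.8, 0.2, -1.5]
wrist_force: [-1.9, 2.8, 9.8]
gripper_width: 0.0001
time: 28.8
position: [0.609, -0.0914, 0.096]
orientation: [-89.8, 0.0, -1.5]
wrist_force: [-2.4, 1.7, 9.9]
gripper_width: -0.0002
jig [  47.1 -162.7   96. ] rpy [-89.8   0.   -1.5] t 28.8 F [-2.36  1.72  9.93] | shift [-2.1 -6.  -1.3] turn [-0.22  0.11 -0.02]
```

View pics/side20.png

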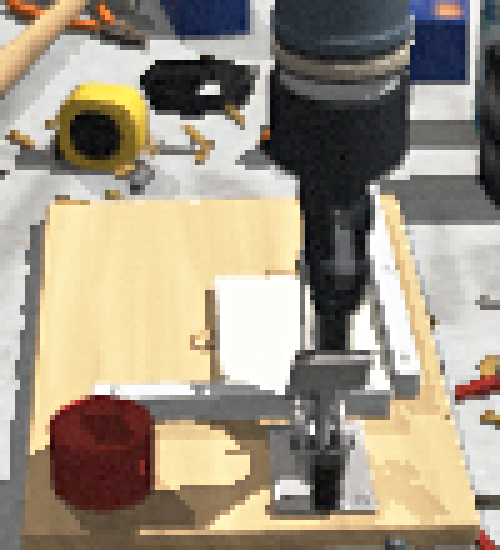

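Contact is at about 10 N. Now I'll follow the paddle's arc, mostly −y at first and then down.

```bash
python3 -m handwheel '[[[-0.5,1,-2.5],[0,0,0],1],[[-1,2.2,-5],[0,0,0],1],[[-1.5,3.5,-7.5],[0,0,0],1],[[-2,4.8,-10],[0,0,0],1]]'; python3 - <<'E'
from h import *
go(45,-164,102)
im=ctrl.grab_frame("side")
cv2.imwrite("pics/side21.png",cv2.resize(im[160:270,235:335],None,fx=5,fy=5,interpolation=0))
E
```

```text
time: 29.18
position: [0.6089, -0.0989, 0.0927]
orientation: [-89.6, -0.2, -1.4]
wrist_force: [1.2, 4.4, 5.7]
gripper_width: -0.0003
jig [  47.2 -170.2   92.7] rpy [-89.6  -0.2  -1.4] t 29.18 F [1.19 4.43 5.69] | shift [-2.1 -9.2  6.3] turn [-0.38  0.21  0.23]
```

View pics/side21.png

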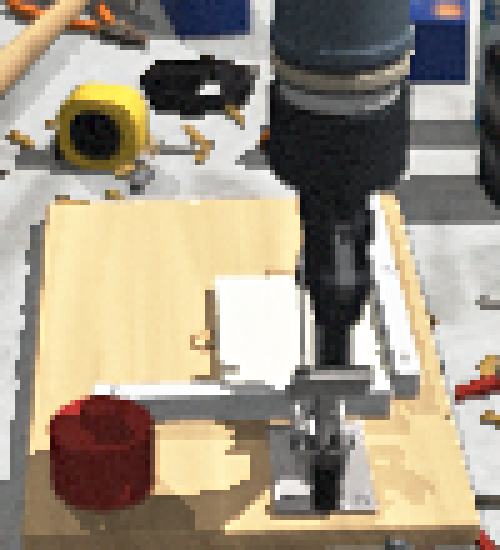

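```bash
python3 -m handwheel '[[[-0.5,1.5,-3],[0,0,0],1],[[-1,3.3,-6],[0,0,0],1],[[-1.5,5.5,-9],[0,0,0],1],[[-2,8,-12],[0,0,0],1],[[-2,11,-15],[0,0,0],1]]'; python3 - <<'E'
from h import *
go(45,-164,102)
E
```

```text
time: 29.65
position: [0.6088, -0.1127, 0.0837]
orientation: [-89.5, -0.5, -1.3]
wrist_force: [-0.9, 1.8, 11.2]
gripper_width: -0.0003
jig [  47.5 -184.    83.7] rpy [-89.5  -0.5  -1.3] t 29.65 F [-0.85  1.79 11.24] | shift [ -2.2 -18.1  20.1] turn [-0.47  0.26  0.51]
```

```bash
python3 -m handwheel '[[[-0.5,3,-3.5],[0.3,0,0.3],1],[[-1,6.5,-6.5],[0.5,0,0.5],1],[[-1.5,10,-9.5],[0.5,0,0.5],1],[[-2,14,-12.5],[0.5,0,0.5],1],[[-2,18,-15],[0.5,0,0.5],1]]'; python3 - <<'E'
from h import *
go(45,-164,102)
im=ctrl.grab_frame("side")
cv2.imwrite("pics/side22.png",cv2.resize(im[160:270,235:335],None,fx=5,fy=5,interpolation=0))
E
```

```text
time: 30.07
position: [0.6083, -0.1283, 0.0672]
orientation: [-89.1, -0.2, -1.3]
wrist_force: [0.6, -1.5, 5.3]
gripper_width: -0.0
jig [  47.4 -199.5   67.2] rpy [-89.1  -0.2  -1.3] t 30.07 F [ 0.57 -1.47  5.27] | shift [ -2.1 -34.2  36.1] turn [-0.92  0.26  0.24]
```

View pics/side22.png

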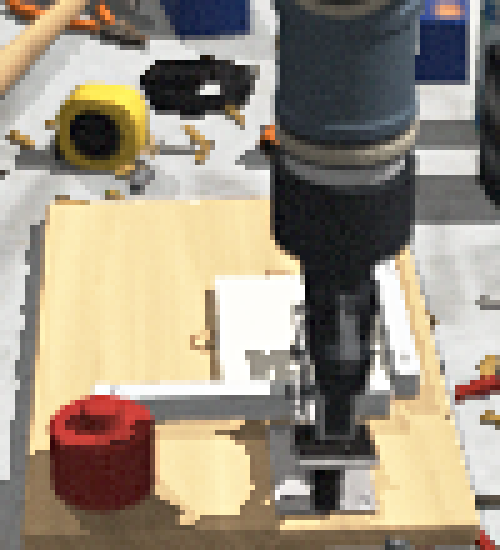

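The paddle, at crop (335,440), is well down. Continuing to the stop.

```bash
python3 -m handwheel '[[[-0.5,2.5,-1.5],[0,0,0],1],[[-0.5,5,-3],[0,0,0],1],[[-0.5,7.5,-4],[0,0,0],1],[[-0.5,10,-5],[0,0,0],1],[[-0.5,12,-5.5],[0,0,0],1]]'; python3 -m handwheel '[[[0,1,-0.5],[0,0,0],1],[[0,2,-0.8],[0,0,0],1]]'; python3 -c "
from h import *
go(45,-208,50)"
```

```text
time: 30.53
position: [0.6066, -0.1343, 0.0533]
orientation: [-89.1, -0.1, -1.4]
wrist_force: [-0.8, 0.1, -0.2]
gripper_width: -0.0
time: 30.7
position: [0.6056, -0.1347, 0.0503]
orientation: [-89.1, 0.0, -1.4]
wrist_force: [0.2, -0.2, 0.1]
gripper_width: 0.0003
jig [  44.9 -206.    50.3] rpy [-89.1   0.   -1.4] t 30.7 F [ 0.18 -0.22  0.1 ] | shift [ 0.1  0.2 -2. ] turn [-0.94  0.2  -0.03]
```

```bash
python3 -m handwheel '[[[0,1,-0.4],[0,0,0],1],[[0,2,-0.4],[0,0,0],1]]'; python3 -m handwheel '[[[0,1,0],[0,0,0],1],[[0,2,0],[0,0,0],1]]'; python3 - <<'E'
from h import *
go(45,-208,50)
im=ctrl.grab_frame("side")
cv2.imwrite("pics/side23.png",cv2.resize(im[160:270,235:335],None,fx=5,fy=5,interpolation=0))
E
```

```text
time: 30.87
position: [0.6051, -0.1349, 0.048]
orientation: [-89.0, 0.1, -1.4]
wrist_force: [-2.5, 0.6, 8.3]
gripper_width: -0.0
time: 31.03
position: [0.6052, -0.1349, 0.0479]
orientation: [-89.0, 0.1, -1.4]
wrist_force: [-5.9, 1.6, 17.7]
gripper_width: 0.0004
jig [  44.5 -206.2   47.9] rpy [-89.    0.1  -1.4] t 31.03 F [-5.86  1.55 17.69] | shift [ 0.5 -2.2 -1.7] turn [-0.98  0.2  -0.11]
```

View pics/side23.png

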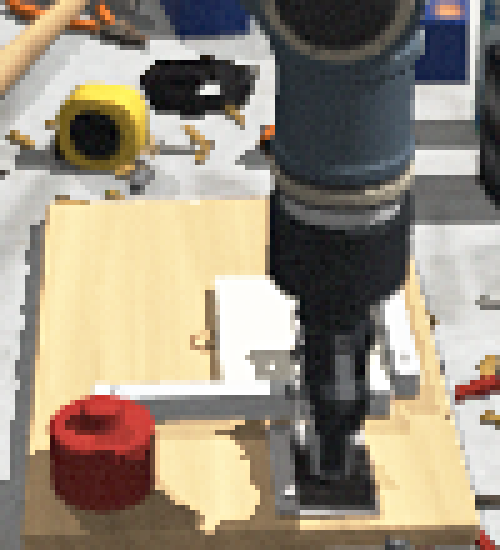

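The paddle is on its stop: z stalled at 47.9 with 17.7 N. I'll hold briefly, then lift straight off.

```bash
python3 -m handwheel '[[[0,0.5,0],[0,0,0],1],[[0,0.5,0],[0,0,0],1]]'; python3 -m handwheel '[[[0,-3,0],[0,0,0],1],[[0,-10,0],[0,0,0],1],[[0,-30,0],[0,0,0],1],[[0,-60,0],[0,0,0],1],[[0,-100,0],[0,0,0],1]]'; python3 -m handwheel '[[[-30,-20,0],[0,0,0],1],[[-65,-40,15],[0,0,0],1],[[-100,-40,35],[0,0,0],1],[[-120,-40,70],[0,0,0],1],[[-120,-40,110],[0,0,0],1]]'; python3 -m handwheel '[[[0,0,40],[0,0,0],1],[[0,0,80],[0,0,0],1],[[0,0,120],[0,0,0],1],[[0,0,160],[0,0,0],1],[[0,0,160],[0,0,0],1]]'; python3 - <<'E'
from h import *
print(ctrl.read_state()["wrist_force"])
im=ctrl.grab_frame("side");cv2.imwrite("pics/side24raw.png",im)
cv2.imwrite("pics/side24.png",cv2.resize(im[180:270,235:335],None,fx=6,fy=6,interpolation=0))
im=ctrl.grab_frame("top");cv2.imwrite("pics/top24raw.png",im)
cv2.imwrite("pics/top24.png",cv2.resize(im[165:285,195:345],None,fx=5,fy=5,interpolation=0))
E
```

```text
time: 31.25
position: [0.6056, -0.1349, 0.0481]
orientation: [-89.0, 0.0, -1.4]
wrist_force: [-0.5, 0.2, 5.7]
gripper_width: -0.0001
time: 31.67
position: [0.6034, -0.136, 0.1467]
orientation: [-89.0, 0.4, -1.4]
wrist_force: [0.0, -0.3, -0.1]
gripper_width: 0.0003
time: 32.08
position: [0.4819, -0.0255, 0.1901]
orientation: [-89.0, 0.5, -1.7]
wrist_force: [1.1, 0.4, -0.2]
gripper_width: -0.0002
time: 32.5
position: [0.486, 0.1441, 0.1936]
orientation: [-88.7, 0.4, -1.0]
wrist_force: [0.4, -0.3, 0.8]
gripper_width: 0.0
[ 0.41653417 -0.27583441  0.76690983]
```

View pics/side24.png

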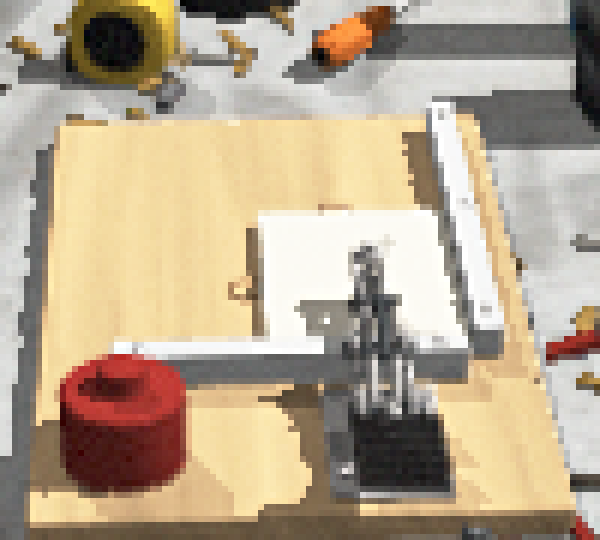

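View pics/top24.png

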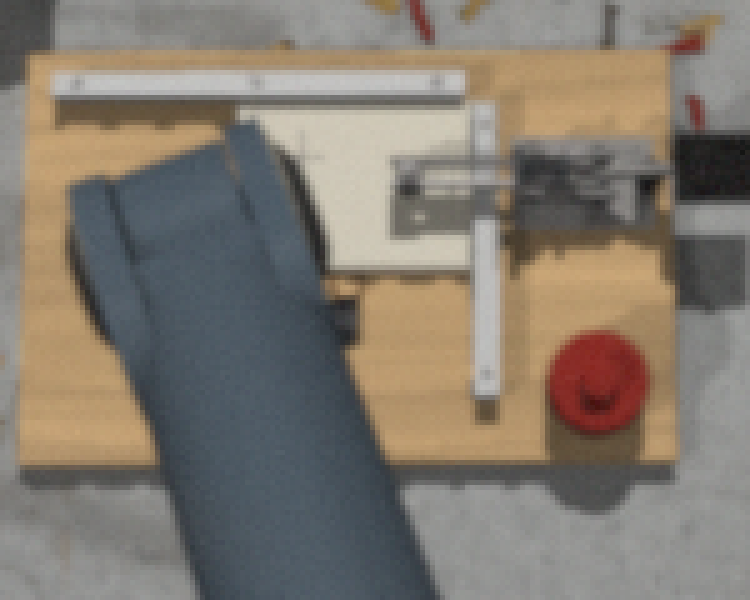

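The paddle stays down with the hand away, the foot rests on the tile, and the tile's corner is unchanged at crop (258,212). I'll let the arm settle, check the bystanders against the first frame, and hand in.

```bash
python3 -m handwheel '[[[0,0,0],[0,0,0],1],[[0,0,0],[0,0,0],1],[[0,0,0],[0,0,0],1],[[0,0,0],[0,0,0],1],[[0,0,0],[0,0,0],1]]'; python3 - <<'E'
from h import *
a=cv2.imread("pics/side0.png");b=cv2.imread("pics/side24raw.png")
def cen(im,box,f):
    h=cv2.cvtColor(im,cv2.COLOR_BGR2HSV)[box[2]:box[3],box[0]:box[1]];m=f(h);y,x=np.nonzero(m);return x.mean().round(1)+box[0],y.mean().round(1)+box[2],len(x)
red=lambda h:((h[...,0]<6)|(h[...,0]>172))&(h[...,1]>110)
yel=lambda h:(abs(h[...,0].astype(int)-25)<6)&(h[...,1]>150)
for n,box,f in(("saw",(240,275,235,265),red),("specs",(210,300,285,365),red),("tape",(240,275,170,200),yel)): print(n,cen(a,box,f),cen(b,box,f))
print(ctrl.read_state()["time"],abs(ctrl.read_state()["joint_vel"]).max())
ctrl.hand_in()
E
```

```text
time: 33.02
position: [0.4865, 0.1353, 0.193]
orientation: [-89.0, 0.5, -1.6]
wrist_force: [0.0, 0.6, 0.6]
gripper_width: 0.0005
saw (np.float64(255.2), np.float64(249.9), 411) (np.float64(255.1), np.float64(249.9), 408)
specs (np.float64(241.3), np.float64(312.6), 86) (np.float64(241.2), np.float64(312.4), 84)
tape (np.float64(255.5), np.float64(184.3), 174) (np.float64(255.6), np.float64(184.2), 172)
33.0167 0.2471109375586607
the job is handed in; nothing more can be done
```

I slid the tile flush against the back fence and then the side fence, pressed the clamp paddle down to its stop, withdrew the arm, and handed in at 33 s. No verdict is reported.

**Last checks**
- **Tile:** measured from above before clamping, its front edge was at jig x ≈ −10.6 mm (flush is −10) and within about 0.1° of square. It also stalled at the same finger position when nudged at two places along its front edge. After clamping, the side view showed its corner unmoved.
- **Forces on the tile:** the readings showed at most about 8 N. They were taken only at the end of each move, so brief peaks in between were not seen.
- **Clamp:** the paddle stalled hard at its stop at about 18 N. It stayed down after the hand left, and the foot rests on the tile. I could not measure the foot's force or the paddle angle directly.
- **Bystanders:** the hole saw, spectacles and tape measure are within 0.2 px of where they started in the side view.

**Disagreements**
- **Fingertip height:** the shut fingertips were really about 21 mm higher than the reported TCP height. My first approach passed over the tile without touching it, and I then corrected the height from the images.
- **Edge measurements:** two top-view measurements were unreliable. One was a 1.5–2.4° tilt of the front edge after the first push. The other was the back edge reading 93 mm instead of 100, probably because of the fence's shadow. I relied on the front edge and the contact stalls instead.

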